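Index the decorating wheel to bring the mug to the plunger

TASK

The three-pot decorating wheel is locked with the vase next to its T-handled plunger, and the mug is wanted there instead. Pull the plunger out and twist it a quarter turn so that it stays out by itself when you let go, turn the wheel until the mug is where the vase was, next to the plunger, then twist the plunger back so that it drops fully home and locks the wheel. Leave the three pots standing in their places on the wheel and do not disturb the things around it.

Things in the scene. Friction and masses are not known exactly. Their poses are not given: they have to be found in the camera images.
- stand: Fixed grey cast base of the decorating wheel: round foot 210 mm across, and on one side a post (30 x 40 mm, up to 140 mm high, 146 to 197 mm from the wheel's axis) that carries the plunger. Origin on the bench under the wheel's axis, z up; its -x axis points from the wheel's axis towards the post and plunger.
- axis_top (a point): Centre of the wheel head's flat top, on the turning axis, 110 mm above the bench. The wheel head is an aluminium disc 300 mm across, 22 mm thick; its top is flat out to 125 mm radius, then a bevel slopes down 35 degrees to the rim, with six open notches 10 mm wide, every 60 degrees.
- wheel (a joint): Turn of the wheel head about its vertical axis, rad, anticlockwise positive seen from above; about 0 at the start. Every multiple of pi/3 puts a notch under the plunger. Turns endlessly when the plunger is out, against about 0.1 Nm of friction, and stays where it is left; with the pin home it has about 0.01 rad of play. The pots ride on it.
- crank_grip (a point): Grip point on the black upright handle for turning the wheel: a round revolving grip 22 to 26 mm across, 108 mm from the wheel's axis, standing 5 to 75 mm above the flat top; this point is on its axis, 48 mm above the flat top (158 mm above the bench). At the start it is opposite the plunger. Moves with the wheel.
- plunger (a joint): How far the plunger is pulled out along its axis, m: 0 fully home (8 mm round-nosed pin 7 mm deep in a notch), about 0.007 with the pin on the bevel between notches, 0.012 parked; it turns freely from 0.014 out, and stops at 0.018. A spring draws it home with 6 N at 0, 10 N at 0.014.
- t_handle (a joint): Twist of the T-handle about the plunger's axis, rad: 0 when its cross pin lies in the slot of the bushing and lets the plunger in; stops at 1.75 either way. Pulled out and twisted to about +1.57 or -1.57, the cross pin settles between two 2 mm lips on the bushing's end and the plunger stays out by itself; twisted back to about 0 (within 0.1) it drops home when let go.
- t_grip (a point): Centre of the black T-handle's bar: 64 mm long, 16 mm wide, 18 mm deep along the plunger. z axis: out along the plunger, leaning 35 degrees from vertical, away from the wheel; y: along the bar (level at the start); x: across it. Home, it is 191 mm from the wheel's axis and 176 mm above the bench. The 26 to 34 mm thick steel bushing ends 29.5 mm below this point along the plunger when home.
- lock_place (a point): Fixed point over the wheel's flat top at the plunger's side, 75 mm from the wheel's axis, 110 mm above the bench: where the vase's foot stands at the start and where the mug's foot must come.
- seat_a (a point): Point on the wheel's flat top, 75 mm from its axis, turning with it: one of the three places of the pots, 120 degrees apart. At the start the mug or the bowl stands here, 120 degrees clockwise seen from above from the plunger.
- seat_b (a point): The same, the place that is 120 degrees anticlockwise from the plunger at the start; the mug or the bowl stands here.
- seat_c (a point): The same, the place at the plunger at the start; the vase stands here throughout.
- mug: Loose bisque mug, 72 mm across, 78 mm high, with one side handle that reaches 73 mm from its centre towards its +y axis, 0.18 to 0.37 kg. Origin at the centre of its foot. Stands on the wheel at seat_a or seat_b.
- bowl: Loose bisque bowl, 90 mm across the rim, 48 mm high. Origin at the centre of its foot. Stands on the wheel at the other one of seat_a and seat_b.
- vase: Loose bisque bud vase with a narrow neck, 68 mm across, 82 mm high. Origin at the centre of its foot. Stands on the wheel at seat_c.
- glaze_bottle: Loose grey squeeze bottle, 52 mm across, 135 mm high, standing on the bench beside the wheel. Origin at the centre of its foot.
- glaze_tub: Loose white glaze tub with lid, 84 mm across, 85 mm high, on the bench beside the wheel. Origin at the centre of its foot.
- small_bowl: Loose terracotta bowl, 100 mm across, 50 mm high, on the bench on the plunger's side of the wheel. Origin at the centre of its foot.
Mind the look-alikes: they are no part of the job. What is shaped like the bowl but black or green is not meant.

How it is judged:
On the way, in this order (a step that is already met when the one before it is completed fails the run):
1. the plunger is out and twisted about a quarter turn, and stays out with the fingers off it (value of joint plunger above 0.009 m and (value of joint t_handle above 1.2 rad or value of joint t_handle below -1.2 rad) and contact force between the fingers and anything else below 0.5 N), for 0.3 s.
2. the mug has come round to the plunger, with the plunger still parked out (value of joint plunger above 0.009 m and horizontal distance between mug and lock_place below 0.025 m), for 0.2 s.
At the end, for the whole second after the job is handed in: The plunger is home (within 2 mm) and its T-handle back (within 0.25 rad), the wheel is still with the mug within 20 mm of the place at the plunger, and mug, bowl and vase stand upright on the wheel, each within 20 mm of its own place on it (value of joint plunger below 0.002 m and value of joint t_handle between -0.25 and 0.25 rad and velocity of joint wheel between -0.05 and 0.05 rad/s and horizontal distance between mug and lock_place below 0.02 m and horizontal distance between vase and seat_c below 0.02 m and (horizontal distance between mug and seat_a below 0.02 m or horizontal distance between mug and seat_b below 0.02 m) and (horizontal distance between bowl and seat_a below 0.02 m or horizontal distance between bowl and seat_b below 0.02 m) and angle between each of mug, bowl, vase's own z axis and vertical below 0.15 rad and height (world z) of each of mug, bowl, vase above 0.1 m); the robot touches nothing.
It fails at once if one of the pots on the wheel tips over or falls (angle between any of mug, bowl, vase's own z axis and vertical above 0.35 rad).
It fails at once if a thing on the bench beside the wheel is disturbed (moved over 20 mm) (distance of any of glaze_bottle, glaze_tub, small_bowl from where it was at the start of the episode above 0.02 m).
It also fails if it takes over 72 s, if anything falls off the work surface, if the arm or the gripper's body presses on something with over 40 N, if the wrist force passes 120 N, or if a joint passes its speed limit or range.

ROBOT

A 6-joint arm with a two-finger parallel gripper is mounted at the origin on the work surface. World frame = base frame: x ahead of the robot, y to its left, z up, the work surface at z = 0. Lengths are in m, angles in rad, forces in N, time in s.
With the tool pointing down it reaches from about 0.25 to 0.775 m from the base axis. Payload 8.9 kg.
Tool frame: the origin (TCP) lies at the very end of the fingers, on their centre line; the grasp point (between the pads) lies tcp_to_grasp behind it (tcp_to_grasp is the distance from the TCP to the grasp point, in m); x points along the fingers, y is the direction in which the jaws open and shut, and the axes are right-handed (so a half turn about x gives the same grasp; the last joint's range is limited). The gripper opens to 85 mm and grips with 20 to 120 N. Pads are 22 mm wide; open, the fingers measure 114 mm over their backs; the gripper's body (76 mm by 85 mm) begins 54 mm behind the grasp point. The pads swing forward as they close: fully open they stand 13 mm farther back than shut.
Start: joints at [-1.438, 0.291, -0.153, 1.127, 0, 1.431], TCP at [0.141, -0.506, 0.231] pointing down, gripper open.
Joint ranges: [-2.52, 2.52], [-0.91, 1.74], [-1.3, 1.37], [-1.96, 2.02], [-1.52, 1.47], [-3.14, 3.14]. Speed limits (rad/s): [2.22, 2.22, 2.79, 3.14, 3.14, 3.14].

INTERFACE

Orientations are given as [roll, pitch, yaw] about the fixed x, y, z axes, in that order (R = Rz(yaw) Ry(pitch) Rx(roll)).
In Python, from rig import state, snapshot, sign_off, tcp_to_grasp gives the robot as it stands. The module is installed in compiled form; this text tells all that it offers.
- The arm moves only by the shell command python3 -m inch 'ROWS' [OPENING]. ROWS is JSON, a list of rows, each an object with "offset": the shift along the tool's x, y, z in units of 25 mm (1.0 is 25 mm), a list of three; "delta_rot": the turn, a rotation vector about the tool's x, y, z in units of 5 degrees (1.0 is 5 degrees), a list of three. In form: [{"offset": [dx, dy, dz], "delta_rot": [wx, wy, wz]}, ...]. A call has 1 to 8 rows; each row shifts and turns the commanded pose from where the row before left it, along the tool's axes as they then stand; what a row does not reach is not made up. A row lasts 1/12 s, in which the tool goes at most 41.7 mm and 7.16 degrees, less where a joint would pass 70% of its speed; a pose out of reach is approached as far as the arm can. A call is refused whole if a number of a shift passes 1 or a number of a turn 1, either way. A call with a gripper value outside its range is refused whole. OPENING is the opening, from 0 (shut) to 1 (fully open), set as the call begins (- or left out, the last holds). The fingers move at their own pace and stop on an object; the grip force is fixed at half the most. Time passes only in rows, so rows that do not move let the fingers close. It gives the time, the measured TCP pose, the force and the opening at its end, in the units of the state.
- state(): the state, without advancing time (a new reading comes with each control period).
- snapshot(name): name is "scene" or "top" or "wrist"; returns a dict with "color" (420x560x3 uint8, blue, green, red), "z_map" (420x560 float32, m along the optical axis (not along the pixel's ray), 0 where there is no reading), "intrinsics" (3x3 intrinsics, pixels), "origin" and "rotation" of the camera in the world; the wrist camera has in their place "T_tool_cam" (4x4, takes a point from camera to tool coordinates, whose origin is the TCP and whose axes are the tool frame's). Camera axes: x right, y down, z forward; pixel columns grow to the right and rows downward; lengths in m; the calibration is good to about 2 mm. A picture is of the moment at which its call begins: read the wrist's pose just before it.
- sign_off(): hands the job in, once; it reports no verdict.
The state is a dict: "clock": time; "qpos": joint angles; "dq": joint speeds; "joint_efforts": joint torques, N m; "eef_pos": TCP position; "tcp_rot": TCP orientation; "force": force on the tool from outside, world axes, zero at the start; "moment": the same for the moment, N m; "gripper_width": finger opening in m.
Only numpy, scipy, OpenCV 4.12 (cv2) and the standard library are available. Lean on these libraries where they do the work, as an engineer would, in place of code of your own. Each camera call takes 0.05 s, during which the arm holds its last target.

## Working session

There is one attempt and no reset: what is moved stays moved. The work goes in short steps, Python scripts to look and compute and a shell command to move; the robot and the scene stay as the last step left them, time stands still between calls to the robot, and variables do not carry over. Pictures are saved under pics/ and viewed, and the job is handed in when it is done.

```bash
mkdir -p pics; ls
python3 - <<'E'
from rig import state,snapshot,tcp_to_grasp
import cv2,pickle
print(state(),tcp_to_grasp)
for n in ("scene","top"):
    s=snapshot(n); cv2.imwrite(f"pics/{n}0.png",s["color"]); pickle.dump(s,open(f"{n}0.pkl","wb"))
    print(n,s["intrinsics"],s["origin"],s["rotation"])
E
```

```text
pics
{'clock': 0.0, 'qpos': array([-1.43829171e+00,  2.91277483e-01, -1.54102511e-01,  1.12669318e+00,
        5.03848496e-06,  1.43150407e+00]), 'dq': array([ 0.00107622, -0.00082419, -0.00082695,  0.00088678,  0.00027051,
        0.00072545]), 'joint_efforts': array([ 2.07386129e-04, -5.37141860e+01,  3.31373978e+01,  1.57441216e-02,
       -1.05815436e-04,  9.09855231e-06]), 'eef_pos': array([ 0.14089578, -0.50530179,  0.23074264]), 'tcp_rot': array([-1.7140346 ,  1.56951947,  1.69935492]), 'force': array([-0.03313318, -0.45911534, -0.73979755]), 'moment': array([-0.02157345, -0.04371213,  0.06561231]), 'gripper_width': 0.08580434140262402} 0.0187
scene [[469.10857854   0.         282.84917417]
 [  0.         469.10857854 212.28784953]
 [  0.           0.           1.        ]] [1.31798981 0.84148684 1.05039718] [-2.28700666 -0.00506978  2.45715315]
top [[403.5580771    0.         277.42526306]
 [  0.         403.5580771  210.3646854 ]
 [  0.           0.           1.        ]] [0.49666767 0.00382659 1.09544188] [-2.99663921 -0.00985426 -1.59670039]
```

View pics/scene0.png

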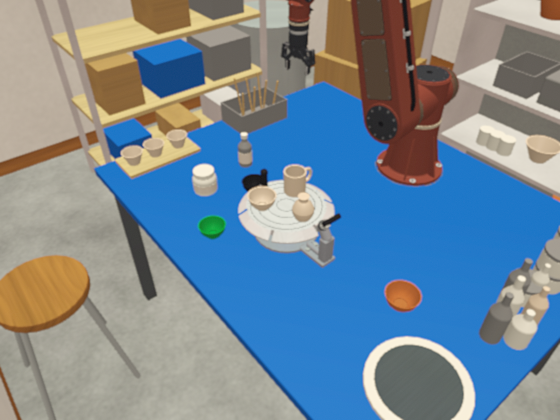

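View pics/top0.png

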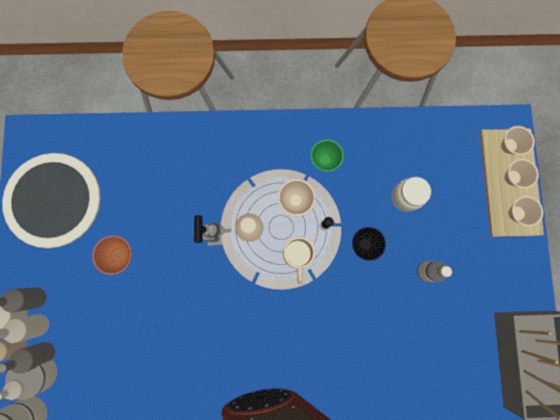

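Scene view: wheel at (288,210), plunger at (325,235). Top view: wheel centre about (281,229), T-bar at (198,229), crank at (328,222), vase (249,228), mug (298,253) with its handle towards the robot, and bowl (297,197). There's a black look-alike at (369,243).

```bash
cat > h.py <<'E'
import numpy as np,pickle,cv2
from scipy.spatial.transform import Rotation as R
def cloud(s,T=None):
    z=s["z_map"];K=s["intrinsics"];v,u=np.mgrid[:z.shape[0],:z.shape[1]]
    p=np.stack([(u-K[0,2])/K[0,0]*z,(v-K[1,2])/K[1,1]*z,z],-1)
    if T is None:
        r=np.array(s["rotation"]); M=R.from_euler('xyz',r).as_matrix() if r.size==3 else r
        p=p@M.T+s["origin"]
    else: p=p@T[:3,:3].T+T[:3,3]
    p[z==0]=np.nan
    return p
def fit(xy):
    A=np.c_[2*xy,np.ones(len(xy))];c=np.linalg.lstsq(A,(xy**2).sum(1),rcond=None)[0]
    return c[:2],np.sqrt(c[2]+c[:2]@c[:2])
E
python3 - <<'E'
from h import *
s=pickle.load(open('top0.pkl','rb'));p=cloud(s)
for n,(u,v) in dict(bench=(281,330),wc=(281,229),tbar=(198,229),crank=(328,222),vase=(249,228),mug=(298,253),mugh=(300,278),bowl=(297,197),blk=(369,243),bottle=(446,272),tub=(415,192),green=(327,155),terra=(112,255)).items(): print(n,p[v,u].round(4))
c=p[229,281,:2]
# flat top
d=np.hypot(*(p[...,:2]-c).transpose(2,0,1))
m=(abs(p[...,2]-.11)<.004)&(d<.17); print(m.sum())
# rim: outer silhouette: high(>0.085) points along angles
pts=[]
for a in np.radians(np.arange(0,360,3)):
    k=(d<.17)&(p[...,2]>.075)&(p[...,2]<.112)&(abs(np.angle(np.exp(1j*(np.arctan2(p[...,1]-c[1],p[...,0]-c[0])-a))))<.03)
    if k.sum()>5:
        q=p[k];i=d[k].argmax();
        if .12<d[k].max()<.165: pts.append(q[i,:2])
pts=np.array(pts);cc,r=fit(pts)
for _ in range(5):
    e=abs(np.hypot(*(pts-cc).T)-r);cc,r=fit(pts[e<max(.003,np.median(e)*1.5)])
print('wheel',cc,r,len(pts))
k=(p[...,2]>.15)&(p[...,2]<.25)&(abs(p[...,0]-p[229,198,0])<.06)&(abs(p[...,1]-p[229,198,1])<.025)
q=p[k];print('tbar n',len(q),q.mean(0),q.min(0),q.max(0))
i=np.argwhere(k);print(i.min(0),i.max(0))
E
```

```text
bench [ 0.3385 -0.0122  0.0025]
wc [ 0.5933 -0.0171  0.1152]
tbar [0.591  0.1718 0.1859]
crank [ 0.5995 -0.1225  0.1876]
vase [0.5899 0.0565 0.191 ]
mug [ 0.5341 -0.0566  0.1143]
mugh [ 0.4757 -0.0556  0.1735]
bowl [ 0.6718 -0.0588  0.114 ]
blk [ 0.5602 -0.2559  0.007 ]
bottle [ 0.4797 -0.405   0.1318]
tub [ 0.6829 -0.3632  0.0836]
green [ 0.8078 -0.1531  0.0065]
terra [0.5456 0.4344 0.0059]
5942
wheel [ 0.59851792 -0.01669569] 0.14926405126727058 115
tbar n 296 [0.59225803 0.16944822 0.17965206] [0.56174673 0.14703688 0.15230934] [0.62377118 0.18252022 0.19109267]
[215 194] [242 211]
```

Run:
```python
import cv2
a=cv2.imread('pics/top0.png')[150:310,170:390];cv2.imwrite('pics/top0c.png',cv2.resize(a,(770,560),interpolation=cv2.INTER_CUBIC))
```

```text
(no output)
```

View pics/top0c.png

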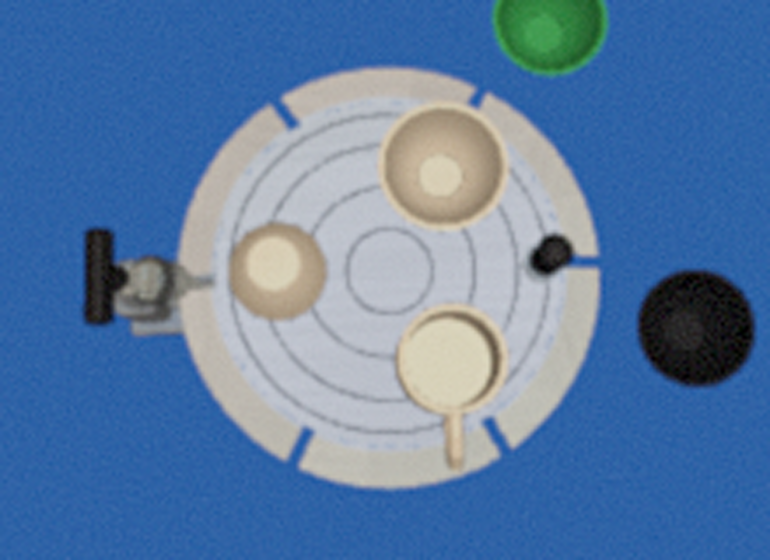

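Run:
```python
from h import *
c=np.array([.5985,-.0167])
for n in('top','scene'):
    s=pickle.load(open(n+'0.pkl','rb'));p=cloud(s);col=s['color'].astype(int)
    d=np.linalg.norm(p[...,:2]-c,axis=-1)
    dark=(col.max(-1)<70)
    for nm,k in dict(tbar=dark&(d>.15)&(d<.24)&(p[...,2]>.15)&(p[...,1]>.05),crank=dark&(d>.08)&(d<.135)&(p[...,2]>.125)&(p[...,1]<0)).items():
        q=p[k];print(n,nm,len(q),np.median(q,0).round(4),np.percentile(q,[3,97],axis=0).round(4).tolist())
        cen=(q[:,:2].min(0)+q[:,:2].max(0))/2; print('   mid',cen, 'az',np.degrees(np.arctan2(*(np.median(q[:,:2],0)-c)[::-1])))
        if nm=='tbar':
            u,S,v=np.linalg.svd(q-q.mean(0));print('   dir',v[0])
    k=(d<.16)&(p[...,2]>.13)&(p[...,0]<.53)&(p[...,1]<0.01)
    q=p[k]; r=np.linalg.norm(q[:,:2]-c,axis=1); i=r.argsort()[-8:]; print('mug handle far',r[i].round(4),q[i].round(3).tolist())
    f=(abs(p[...,2]-.112)<.006)&(d<.12); print('flat z',np.median(p[...,2][f]), 'bench',np.median(p[...,2][(d>.2)&(d<.3)]))
s=pickle.load(open('top0.pkl','rb'));r=s['rotation'];M=R.from_euler('xyz',r).as_matrix();K=s['intrinsics']
for u,v in [(583,261),(288,117),(480,99),(301,446),(494,434)]:
    x=np.array([(170+u/3.5-K[0,2])/K[0,0],(150+v/3.5-K[1,2])/K[1,1],1])@M.T
    P=s['origin']+x*(.1-s['origin'][2])/x[2];a=P[:2]-c;print('notch',np.hypot(*a).round(3),np.degrees(np.arctan2(a[1],a[0])).round(1))
from rig import state
st=state();Rc=R.from_euler('xyz',st['tcp_rot']).as_matrix();print(Rc.round(3))
```

```text
top tbar 207 [0.5918 0.1715 0.1843] [[0.5648, 0.1604, 0.1717], [0.6188, 0.1792, 0.1891]]
   mid [0.59269427 0.15770744] az 92.02943650184814
   dir [-0.99931385  0.01361918 -0.03444327]
top crank 83 [ 0.5995 -0.1209  0.1826] [[0.5913, -0.1319, 0.1426], [0.6092, -0.1133, 0.1875]]
   mid [ 0.60132451 -0.12249001] az -89.46681599745293
mug handle far [0.1375 0.1384 0.1388 0.1392 0.1399 0.1407 0.1414 0.1421] [[0.467, -0.056, 0.169], [0.466, -0.058, 0.166], [0.464, -0.052, 0.158], [0.464, -0.054, 0.163], [0.464, -0.056, 0.163], [0.464, -0.058, 0.161], [0.462, -0.054, 0.162], [0.462, -0.056, 0.162]]
flat z 0.11078948531457378 bench 0.00077234186175823
scene tbar 70 [0.6018 0.1783 0.1813] [[0.5697, 0.1727, 0.1772], [0.6264, 0.1833, 0.1852]]
   mid [0.59757957 0.17740525] az 89.02018945337909
   dir [ 0.99972612 -0.02310438  0.00372517]
scene crank 88 [ 0.61   -0.1183  0.1578] [[0.6001, -0.1309, 0.1327], [0.6161, -0.1119, 0.1839]]
   mid [ 0.60818457 -0.12216491] az -83.55646187608401
mug handle far [0.1345 0.1355 0.1359 0.136  0.137  0.1393 0.1394 0.1438] [[0.471, -0.06, 0.146], [0.468, -0.053, 0.137], [0.467, -0.051, 0.158], [0.468, -0.054, 0.148], [0.466, -0.051, 0.145], [0.464, -0.054, 0.159], [0.464, -0.053, 0.151], [0.46, -0.057, 0.143]]
flat z 0.1089749810936943 bench -0.002065357513189925
notch 0.139 -88.4
notch 0.132 31.1
notch 0.142 -29.7
notch 0.136 152.2
notch 0.136 -148.4
[[-0.     0.268 -0.963]
 [ 0.001 -0.963 -0.268]
 [-1.    -0.001 -0.   ]]
```

```bash
cat > go.py <<'E'
from h import *
from rig import state
az=np.radians(91.4);C=np.array([.5985,-.0167])
e=np.array([np.cos(az),np.sin(az),0]);Z=np.array([0,0,1.])
zt=np.sin(np.radians(35))*e+np.cos(np.radians(35))*Z
BAR=np.r_[C,0]+.191*e+[0,0,.176]
def frame(x,y): y=y-x*(x@y);y/=np.linalg.norm(y);return np.c_[x,y,np.cross(x,y)]
RT=frame(-zt,-(np.cos(np.radians(35))*e-np.sin(np.radians(35))*Z))
def cur():
    s=state();return s,s['eef_pos'],R.from_euler('xyz',s['tcp_rot']).as_matrix()
def to(p=None,M=None):
    s,p0,M0=cur()
    if p is not None: print('offset units',(M0.T@(np.array(p)-p0)/.025).round(2))
    if M is not None: print('rot units',(R.from_matrix(M0.T@M).as_rotvec(degrees=True)/5).round(2))
    print('t',s['clock'],'tcp',p0.round(4),'q',s['qpos'].round(2),'w',round(s['gripper_width'],4),'F',s['force'].round(1))
E
python3 -c "
from go import *
to([.42,.21,.33]);to(M=RT);print(BAR,RT.round(3))"
```

```text
offset units [ -3.94 -24.57 -18.44]
t 0.1 tcp [ 0.1409 -0.5054  0.2308] q [-1.44  0.29 -0.15  1.13 -0.    1.43] w 0.0856 F [ 0.9  0.3 -0.3]
rot units [ 2.75 -0.87  6.98]
t 0.1 tcp [ 0.1409 -0.5054  0.2308] q [-1.44  0.29 -0.15  1.13 -0.    1.43] w 0.0856 F [ 0.9  0.3 -0.3]
[0.59383345 0.17424298 0.176     ] [[ 0.014  0.02  -1.   ]
 [-0.573 -0.819 -0.024]
 [-0.819  0.574  0.   ]]
```

```bash
A='{"offset":[-0.4,-0.95,-0.7],"delta_rot":[0,0,0]}'; python3 -m inch '[{"offset":[-0.5,-0.9,-0.7],"delta_rot":[0,0,0]},{"offset":[-0.5,-0.9,-0.7],"delta_rot":[0,0,0]},{"offset":[-0.5,-0.9,-0.7],"delta_rot":[0,0,0]},{"offset":[-0.5,-0.9,-0.7],"delta_rot":[0,0,0]},{"offset":[-0.5,-0.9,-0.7],"delta_rot":[0,0,0]},{"offset":[-0.5,-0.9,-0.7],"delta_rot":[0,0,0]},{"offset":[-0.5,-0.9,-0.7],"delta_rot":[0,0,0]},{"offset":[-0.5,-0.9,-0.7],"delta_rot":[0,0,0]}]' 1
python3 -c "
from go import *
to([.42,.21,.33]);to(M=RT)"
```

```text
clock: 0.77
eef_pos: [0.2276, -0.2932, 0.3317]
tcp_rot: [-1.597, 1.57, 1.816]
force: [0.1, 0.1, 0.1]
gripper_width: 0.0856
offset units [  0.07 -17.33 -12.81]
t 0.7667 tcp [ 0.2276 -0.2932  0.3317] q [-1.11 -0.05 -0.28  1.34  0.    1.76] w 0.0856 F [0.1 0.1 0.1]
rot units [ 2.74 -0.86  6.97]
t 0.7667 tcp [ 0.2276 -0.2932  0.3317] q [-1.11 -0.05 -0.28  1.34  0.    1.76] w 0.0856 F [0.1 0.1 0.1]
```

```bash
for i in 1; do python3 -m inch '[{"offset":[0,0,0],"delta_rot":[-1,0,0]},{"offset":[0,0,0],"delta_rot":[-1,0,0]},{"offset":[0,0,0],"delta_rot":[-1,0,0]},{"offset":[0,0,0],"delta_rot":[-1,0,0]},{"offset":[0,0,0],"delta_rot":[-1,0,0]},{"offset":[0,0,0],"delta_rot":[-1,0,0]},{"offset":[0,0,0],"delta_rot":[-1,0,0]},{"offset":[0,0,0],"delta_rot":[-1,0,0]}]'; done
python3 -m inch '[{"offset":[0,0,0],"delta_rot":[-1,0,0]},{"offset":[0,0,0],"delta_rot":[-1,0,0]},{"offset":[0,0,0],"delta_rot":[-1,0,0]},{"offset":[0,0,0],"delta_rot":[-1,0,0]},{"offset":[0,0,0],"delta_rot":[-1,0,0]},{"offset":[0,0,0],"delta_rot":[-1,0,0]},{"offset":[0,0,0],"delta_rot":[-1,0,0]},{"offset":[0,0,0],"delta_rot":[-1,0,0]}]'
python3 -m inch '[{"offset":[0,0,0],"delta_rot":[-1,0,0]},{"offset":[0,0,0],"delta_rot":[-1,0,0]},{"offset":[0,0,0],"delta_rot":[-1,0,0]},{"offset":[0,0,0],"delta_rot":[-1,0,0]},{"offset":[0,0,0],"delta_rot":[-1,0,0]},{"offset":[0,0,0],"delta_rot":[-1,0,0]},{"offset":[0,0,0],"delta_rot":[-1,0,0]},{"offset":[0,0,0],"delta_rot":[-1,0,0]}]'
python3 -m inch '[{"offset":[0,0,0],"delta_rot":[-1,0,0]},{"offset":[0,0,0],"delta_rot":[-1,0,0]},{"offset":[0,0,0],"delta_rot":[-1,0,0]},{"offset":[0,0,0],"delta_rot":[-1,0,0]},{"offset":[0,0,0],"delta_rot":[-1,0,0]},{"offset":[0,0,0],"delta_rot":[-1,0,0]},{"offset":[0,0,0],"delta_rot":[-1,0,0]},{"offset":[0,0,0],"delta_rot":[-1,0,0]}]'
cat >> go.py <<'E'
RT=RT@np.diag([1,-1,-1])
E
python3 -c "
from go import *
to([.42,.21,.33]);to(M=RT)"
```

```text
clock: 1.43
eef_pos: [0.2274, -0.2945, 0.3311]
tcp_rot: [-2.104, 1.57, 2.011]
force: [-0.5, -0.6, -0.9]
gripper_width: 0.0854
clock: 2.1
eef_pos: [0.2274, -0.2946, 0.3311]
tcp_rot: [-2.811, 1.57, 2.003]
force: [-0.8, -0.8, -0.2]
gripper_width: 0.0853
clock: 2.77
eef_pos: [0.2274, -0.2946, 0.3311]
tcp_rot: [2.79, 1.57, 2.019]
force: [-0.4, 0.6, -0.5]
gripper_width: 0.0853
clock: 3.43
eef_pos: [0.2274, -0.2946, 0.3311]
tcp_rot: [2.09, 1.57, 2.017]
force: [-0.4, -0.4, 0.1]
gripper_width: 0.0856
offset units [ 0.05 20.69  6.21]
t 3.4333 tcp [ 0.2274 -0.2946  0.3311] q [-1.11 -0.05 -0.28  1.33  0.   -1.04] w 0.0856 F [-0.4 -0.4  0.1]
rot units [-1.08 -0.34 -7.  ]
t 3.4333 tcp [ 0.2274 -0.2946  0.3311] q [-1.11 -0.05 -0.28  1.33  0.   -1.04] w 0.0856 F [-0.4 -0.4  0.1]
```

```bash
python3 -m inch '[{"offset":[0,0.97,0.3],"delta_rot":[0,0,0]},{"offset":[0,0.97,0.3],"delta_rot":[0,0,0]},{"offset":[0,0.97,0.3],"delta_rot":[0,0,0]},{"offset":[0,0.97,0.3],"delta_rot":[0,0,0]},{"offset":[0,0.97,0.3],"delta_rot":[0,0,0]},{"offset":[0,0.97,0.3],"delta_rot":[0,0,0]},{"offset":[0,0.97,0.3],"delta_rot":[0,0,0]},{"offset":[0,0.97,0.3],"delta_rot":[0,0,0]}]'
python3 -m inch '[{"offset":[0,0.97,0.3],"delta_rot":[0,0,0]},{"offset":[0,0.97,0.3],"delta_rot":[0,0,0]},{"offset":[0,0.97,0.3],"delta_rot":[0,0,0]},{"offset":[0,0.97,0.3],"delta_rot":[0,0,0]},{"offset":[0,0.97,0.3],"delta_rot":[0,0,0]},{"offset":[0,0.97,0.3],"delta_rot":[0,0,0]},{"offset":[0,0.97,0.3],"delta_rot":[0,0,0]},{"offset":[0,0.97,0.3],"delta_rot":[0,0,0]}]'
python3 -m inch '[{"offset":[0,0.97,0.3],"delta_rot":[0,0,0]},{"offset":[0,0.97,0.3],"delta_rot":[0,0,0]},{"offset":[0,0.97,0.3],"delta_rot":[0,0,0]},{"offset":[0,0.97,0.3],"delta_rot":[0,0,0]},{"offset":[0,0.97,0.3],"delta_rot":[0,0,0]}]'
python3 -m inch '[{"offset":[0,0,0],"delta_rot":[-0.15,-0.05,-1]},{"offset":[0,0,0],"delta_rot":[-0.15,-0.05,-1]},{"offset":[0,0,0],"delta_rot":[-0.15,-0.05,-1]},{"offset":[0,0,0],"delta_rot":[-0.15,-0.05,-1]},{"offset":[0,0,0],"delta_rot":[-0.15,-0.05,-1]},{"offset":[0,0,0],"delta_rot":[-0.15,-0.05,-1]},{"offset":[0,0,0],"delta_rot":[-0.15,-0.05,-1]},{"offset":[0,0,0],"delta_rot":[0,0,0]}]'
python3 -c "
from go import *
to(BAR+.09*zt);to(M=RT)"
```

```text
clock: 4.1
eef_pos: [0.3023, -0.1047, 0.3312]
tcp_rot: [2.409, 1.571, 2.331]
force: [-0.1, -0.4, -0.0]
gripper_width: 0.0853
clock: 4.77
eef_pos: [0.3771, 0.0842, 0.3311]
tcp_rot: [-2.896, 1.571, -2.974]
force: [1.5, -1.2, -0.3]
gripper_width: 0.0857
clock: 5.18
eef_pos: [0.4239, 0.2021, 0.331]
tcp_rot: [-2.675, 1.57, -2.752]
force: [0.3, -0.0, 0.7]
gripper_width: 0.0856
clock: 5.85
eef_pos: [0.4231, 0.202, 0.3287]
tcp_rot: [-1.576, 0.953, -1.554]
force: [0.1, 0.4, -1.3]
gripper_width: 0.0854
offset units [2.09 2.48 6.81]
t 5.85 tcp [0.4231 0.202  0.3287] q [ 0.62  0.46  0.17  1.67 -0.5   0.7 ] w 0.0854 F [ 0.1  0.4 -1.3]
rot units [-0.01 -0.05  0.08]
t 5.85 tcp [0.4231 0.202  0.3287] q [ 0.62  0.46  0.17  1.67 -0.5   0.7 ] w 0.0854 F [ 0.1  0.4 -1.3]
```

```bash
python3 -m inch '[{"offset":[0.3,0.35,0.97],"delta_rot":[0,0,0]},{"offset":[0.3,0.35,0.97],"delta_rot":[0,0,0]},{"offset":[0.3,0.35,0.97],"delta_rot":[0,0,0]},{"offset":[0.3,0.35,0.97],"delta_rot":[0,0,0]},{"offset":[0.3,0.35,0.97],"delta_rot":[0,0,0]},{"offset":[0.3,0.35,0.97],"delta_rot":[0,0,0]},{"offset":[0.3,0.35,0.97],"delta_rot":[0,0,0]},{"offset":[0,0,0],"delta_rot":[0,0,0]}]'
cat > wr.py <<'E'
from go import *
from rig import snapshot
import sys
def wrist(tag):
    s0,p0,M0=cur();s=snapshot('wrist');T=np.eye(4);T[:3,:3]=M0;T[:3,3]=p0
    cv2.imwrite(f'pics/{tag}.png',s['color']);P=cloud(s,T@s['T_tool_cam'])
    pickle.dump((s,P,p0,M0),open(tag+'.pkl','wb'));return s,P
if __name__=='__main__':
    to(BAR+.0187*-zt);to(M=RT);wrist(sys.argv[1])
E
python3 wr.py w1
```

```text
clock: 6.52
eef_pos: [0.5959, 0.2227, 0.2496]
tcp_rot: [-1.572, 0.96, -1.557]
force: [0.1, -0.2, -1.5]
gripper_width: 0.0854
offset units [ 4.27  0.1  -0.1 ]
t 6.5167 tcp [0.5959 0.2227 0.2496] q [ 0.5   0.8   0.58  1.67 -0.53  0.57] w 0.0854 F [ 0.1 -0.2 -1.5]
rot units [-0.08 -0.07  0.  ]
t 6.5167 tcp [0.5959 0.2227 0.2496] q [ 0.5   0.8   0.58  1.67 -0.53  0.57] w 0.0854 F [ 0.1 -0.2 -1.5]
```

View pics/w1.png

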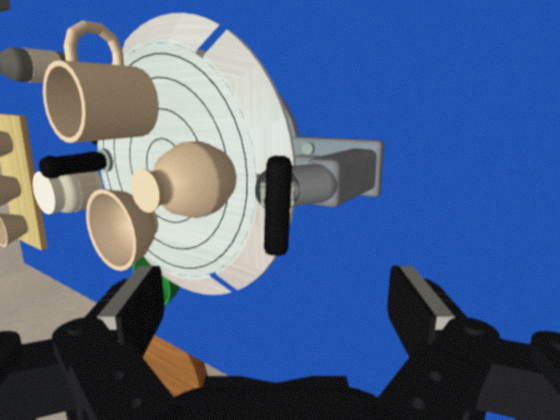

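The wrist view shows the black T-bar upright at about (277,205), between the open fingers. The vase is at (190,180) and the mug is upper left.

Run:
```python
from go import *
s,P,p0,M0=pickle.load(open('w1.pkl','rb'))
col=s['color'];v,u=np.mgrid[:420,:560]
k=(col.max(-1)<70)&(u>250)&(u<305)&(v>145)&(v<265)&np.isfinite(P[...,2])
q=P[k];t=(q-p0)@M0   # tool coords
print(len(q),np.percentile(t,[1,5,50,95,99],axis=0).round(4))
# in t_grip-relative coordinates
rel=(q-BAR)@RT;print(np.percentile(rel,[1,5,50,95,99],axis=0).round(4))
tf=t[(t[:,0]<np.percentile(t[:,0],40)+.004)];uu,S,V=np.linalg.svd(tf-tf.mean(0));print(tf.mean(0),V[0])
```

```text
2413 [[ 0.0778 -0.0136 -0.0346]
 [ 0.0783 -0.0065 -0.0322]
 [ 0.0798  0.0004 -0.0073]
 [ 0.084   0.0076  0.022 ]
 [ 0.1347  0.0118  0.0252]]
[[-0.0102 -0.0162 -0.0319]
 [-0.0097 -0.0092 -0.0294]
 [-0.0083 -0.0021 -0.0046]
 [-0.0042  0.0052  0.0248]
 [ 0.0466  0.0093  0.028 ]]
[ 0.07988477  0.00061594 -0.00571818] [ 0.01524246  0.03441232 -0.99929148]
```

```bash
python3 -m inch '[{"offset":[0,0.03,-0.18],"delta_rot":[0.2,0,0]},{"offset":[0.7,0,0],"delta_rot":[0,0,0]},{"offset":[0.8,0,0],"delta_rot":[0,0,0]},{"offset":[0.8,0,0],"delta_rot":[0,0,0]},{"offset":[0.8,0,0],"delta_rot":[0,0,0]},{"offset":[0.7,0,0],"delta_rot":[0,0,0]},{"offset":[0.45,0,0],"delta_rot":[0,0,0]},{"offset":[0,0,0],"delta_rot":[0,0,0]}]' 0.55
python3 wr.py w2
```

```text
clock: 7.23
eef_pos: [0.5883, 0.1621, 0.1657]
tcp_rot: [-1.553, 0.96, -1.554]
force: [-0.4, 0.2, -0.0]
gripper_width: 0.0472
offset units [0.14 0.16 0.23]
t 7.2333 tcp [0.5883 0.1621 0.1657] q [ 0.43  0.73  0.24  1.35 -0.55  0.51] w 0.0472 F [-0.4  0.2 -0. ]
rot units [-0.28 -0.05  0.  ]
t 7.2333 tcp [0.5883 0.1621 0.1657] q [ 0.43  0.73  0.24  1.35 -0.55  0.51] w 0.0472 F [-0.4  0.2 -0. ]
```

View pics/w2.png

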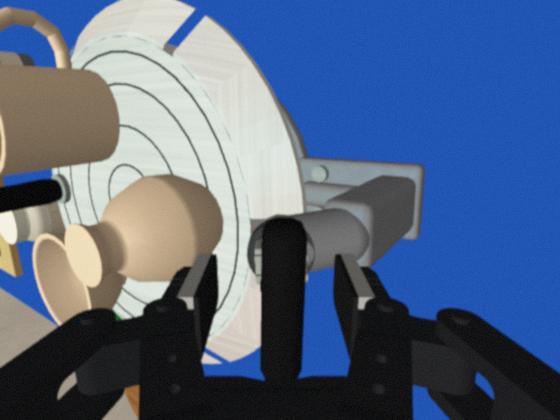

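```bash
cat > bar.py <<'E'
from go import *
import sys
s,P,p0,M0=pickle.load(open(sys.argv[1]+'.pkl','rb'));u0,u1,v0,v1=map(int,sys.argv[2:6])
t=(P-p0)@M0;v,u=np.mgrid[:420,:560]
k=(s['color'].max(-1)<70)&(u>u0)&(u<u1)&(v>v0)&(v<v1)&np.isfinite(P[...,2])
q=t[k];print(len(q));print(np.percentile(q,[0.5,2,50,98,99.5],axis=0).round(4))
for vv in range(v0,v1,15):
    kk=k[vv]; 
    if kk.any(): print(vv,np.median(t[vv][kk],0).round(4),np.ptp(t[vv][kk][:,1]).round(4))
E
python3 bar.py w2 245 325 205 395; python3 -c "
from go import *;to()"
```

```text
8246
[[-0.0803 -0.0128 -0.027 ]
 [-0.0797 -0.0096 -0.0266]
 [-0.0238  0.0017 -0.0062]
 [ 0.0307  0.0095  0.0313]
 [ 0.0321  0.0142  0.0334]]
220 [-0.0141  0.0021 -0.0266] 0.0118
235 [-0.0224  0.001  -0.0239] 0.0275
250 [-0.0231  0.0017 -0.0187] 0.0238
265 [-0.0236  0.0017 -0.0134] 0.0227
280 [-0.0239  0.0019 -0.0079] 0.0153
295 [-0.0238  0.0021 -0.002 ] 0.0148
310 [-0.0238  0.0018  0.004 ] 0.0146
325 [-0.0238  0.0018  0.01  ] 0.0147
340 [-0.024   0.0017  0.0161] 0.0145
355 [-0.0237  0.0013  0.0228] 0.0147
370 [-0.0241  0.0014  0.029 ] 0.0141
385 [-0.0764  0.0014 -0.0098] 0.0167
t 7.2833 tcp [0.5889 0.163  0.1668] q [ 0.43  0.73  0.24  1.35 -0.55  0.51] w 0.0469 F [-0.1 -0.4  0. ]
```

```bash
python3 -m inch '[{"offset":[0.12,0.07,0.12],"delta_rot":[0,0,0]},{"offset":[0,0,0],"delta_rot":[0,0,0]}]'
python3 -m inch '[{"offset":[0,0,0],"delta_rot":[0,0,0]},{"offset":[0,0,0],"delta_rot":[0,0,0]},{"offset":[0,0,0],"delta_rot":[0,0,0]},{"offset":[0,0,0],"delta_rot":[0,0,0]},{"offset":[0,0,0],"delta_rot":[0,0,0]},{"offset":[0,0,0],"delta_rot":[0,0,0]}]' 0
python3 wr.py w3
```

```text
clock: 7.45
eef_pos: [0.5935, 0.1638, 0.1634]
tcp_rot: [-1.548, 0.96, -1.548]
force: [1.0, -0.4, -0.1]
gripper_width: 0.0468
clock: 7.95
eef_pos: [0.5933, 0.1636, 0.1632]
tcp_rot: [-1.549, 0.96, -1.549]
force: [-1.3, 2.8, 6.7]
gripper_width: 0.0147
offset units [0.08 0.06 0.03]
t 7.95 tcp [0.5933 0.1636 0.1632] q [ 0.43  0.74  0.25  1.35 -0.55  0.51] w 0.0147 F [-1.3  2.8  6.7]
rot units [-0.27 -0.02  0.  ]
t 7.95 tcp [0.5933 0.1636 0.1632] q [ 0.43  0.74  0.25  1.35 -0.55  0.51] w 0.0147 F [-1.3  2.8  6.7]
```

View pics/w3.png

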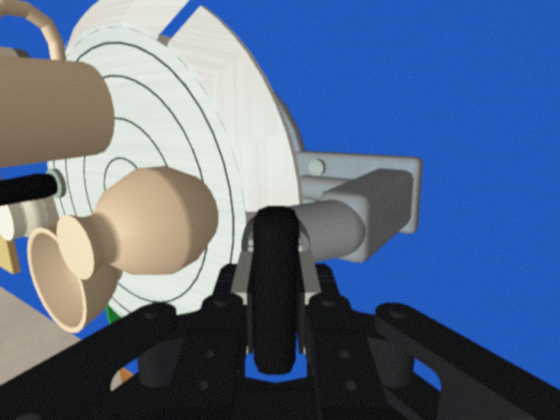

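The bar is gripped. Next I pull it out 16 mm.

```bash
python3 -m inch '[{"offset":[-0.16,0,0],"delta_rot":[0,0,0]},{"offset":[-0.16,0,0],"delta_rot":[0,0,0]},{"offset":[-0.16,0,0],"delta_rot":[0,0,0]},{"offset":[-0.16,0,0],"delta_rot":[0,0,0]},{"offset":[0,0,0],"delta_rot":[0,0,0]},{"offset":[0,0,0],"delta_rot":[0,0,0]}]'
python3 -c "
from go import *
s,p,M=cur();print((p-[.5933,.1636,.1632])@zt);to()"; python3 wr.py w4; python3 bar.py w4 230 320 205 380
```

```text
clock: 8.5
eef_pos: [0.5927, 0.1716, 0.1748]
tcp_rot: [-1.553, 0.958, -1.554]
force: [2.4, -6.5, -8.4]
gripper_width: 0.0149
0.014088830309548698
t 8.5 tcp [0.5927 0.1716 0.1748] q [ 0.44  0.75  0.29  1.39 -0.55  0.52] w 0.0149 F [ 2.4 -6.5 -8.4]
offset units [0.65 0.06 0.05]
t 8.5 tcp [0.5927 0.1716 0.1748] q [ 0.44  0.75  0.29  1.39 -0.55  0.52] w 0.0149 F [ 2.4 -6.5 -8.4]
rot units [-0.27 -0.05  0.02]
t 8.5 tcp [0.5927 0.1716 0.1748] q [ 0.44  0.75  0.29  1.39 -0.55  0.52] w 0.0149 F [ 2.4 -6.5 -8.4]
10939
[[-0.0809 -0.016  -0.0316]
 [-0.0769 -0.0126 -0.0309]
 [-0.0253 -0.0007 -0.0083]
 [-0.0116  0.0106  0.0266]
 [ 0.0444  0.0145  0.0292]]
220 [-0.0236 -0.0007 -0.0296] 0.0276
235 [-0.0248 -0.0007 -0.0248] 0.0231
250 [-0.0247 -0.0004 -0.0194] 0.0153
265 [-0.0243 -0.0007 -0.0137] 0.0339
280 [-0.025  -0.0005 -0.0084] 0.0314
295 [-0.0254 -0.0005 -0.0029] 0.0264
310 [-0.0317 -0.0007 -0.0008] 0.0244
325 [-0.0329 -0.0009  0.0041] 0.023
340 [-0.0348 -0.0014  0.0085] 0.0198
355 [-0.0259 -0.0011  0.0211] 0.0203
370 [-0.026  -0.0011  0.0274] 0.0201
```

```bash
python3 -m inch '[{"offset":[-0.09,0,0],"delta_rot":[0,0,0]},{"offset":[0,0,0],"delta_rot":[0,0,0]},{"offset":[0,0,0],"delta_rot":[-1,0,0]},{"offset":[0,0,0],"delta_rot":[-1,0,0]},{"offset":[0,0,0],"delta_rot":[-1,0,0]},{"offset":[0,0,0],"delta_rot":[-1,0,0]},{"offset":[0,0,0],"delta_rot":[0,0,0]}]'
python3 -c "
from go import *
s,p,M=cur();print((p-[.5933,.1636,.1632])@zt,s['moment'].round(2));to(M=RT)"; python3 wr.py w5
```

```text
clock: 9.13
eef_pos: [0.5927, 0.1726, 0.1764]
tcp_rot: [-1.908, 0.958, -1.554]
force: [3.1, -7.4, -8.7]
gripper_width: 0.0149
0.01599098224696693 [ 0.4  -0.65  0.44]
rot units [ 3.79 -0.05  0.02]
t 9.1333 tcp [0.5927 0.1726 0.1764] q [ 0.44  0.75  0.29  1.4  -0.55  0.17] w 0.0149 F [ 3.1 -7.4 -8.7]
offset units [0.72 0.05 0.07]
t 9.1333 tcp [0.5927 0.1726 0.1764] q [ 0.44  0.75  0.29  1.4  -0.55  0.17] w 0.0149 F [ 3.1 -7.4 -8.7]
rot units [ 3.79 -0.05  0.02]
t 9.1333 tcp [0.5927 0.1726 0.1764] q [ 0.44  0.75  0.29  1.4  -0.55  0.17] w 0.0149 F [ 3.1 -7.4 -8.7]
```

View pics/w5.png

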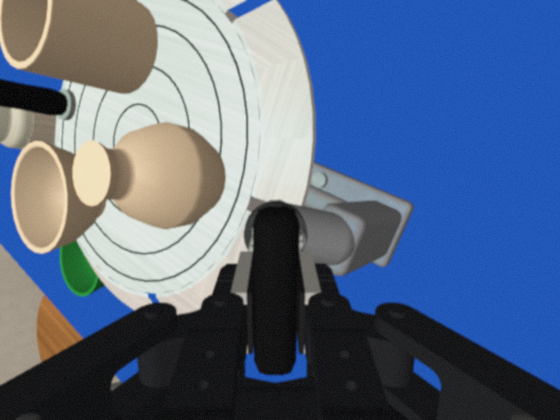

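The bar is turning with the gripper. I'll finish the quarter turn.

```bash
python3 -m inch '[{"offset":[0,0,0],"delta_rot":[-1,0,0]},{"offset":[0,0,0],"delta_rot":[-1,0,0]},{"offset":[0,0,0],"delta_rot":[-1,0,0]},{"offset":[0,0,0],"delta_rot":[-1,0,0]},{"offset":[0,0,0],"delta_rot":[-1,0,0]},{"offset":[0,0,0],"delta_rot":[-1,0,0]},{"offset":[0,0,0],"delta_rot":[-1,0,0]},{"offset":[0,0,0],"delta_rot":[0,0,0]}]'
python3 -m inch '[{"offset":[0,0,0],"delta_rot":[-1,0,0]},{"offset":[0,0,0],"delta_rot":[-1,0,0]},{"offset":[0,0,0],"delta_rot":[-1,0,0]},{"offset":[0,0,0],"delta_rot":[-1,0,0]},{"offset":[0,0,0],"delta_rot":[-1,0,0]},{"offset":[0,0,0],"delta_rot":[-1,0,0]},{"offset":[0,0,0],"delta_rot":[-1,0,0]},{"offset":[0,0,0],"delta_rot":[0,0,0]}]'
python3 -c "
from go import *
s,p,M=cur();print((p-[.5933,.1636,.1632])@zt,s['moment'].round(2));to(M=RT)"; python3 wr.py w6
```

```text
clock: 9.85
eef_pos: [0.5929, 0.1725, 0.1765]
tcp_rot: [-2.518, 0.957, -1.553]
force: [3.5, -7.9, -9.0]
gripper_width: 0.0151
clock: 10.52
eef_pos: [0.593, 0.1725, 0.1765]
tcp_rot: [-3.128, 0.958, -1.553]
force: [3.8, -8.2, -8.9]
gripper_width: 0.015
0.016022459091980766 [ 0.31 -1.04  0.73]
rot units [ 1.779e+01 -6.000e-02 -1.000e-02]
t 10.5167 tcp [0.593  0.1725 0.1765] q [ 0.44  0.75  0.3   1.4  -0.55 -1.05] w 0.015 F [ 3.8 -8.2 -8.9]
offset units [ 0.73 -0.04  0.07]
t 10.5167 tcp [0.593  0.1725 0.1765] q [ 0.44  0.75  0.3   1.4  -0.55 -1.05] w 0.015 F [ 3.8 -8.2 -8.9]
rot units [ 1.779e+01 -6.000e-02 -1.000e-02]
t 10.5167 tcp [0.593  0.1725 0.1765] q [ 0.44  0.75  0.3   1.4  -0.55 -1.05] w 0.015 F [ 3.8 -8.2 -8.9]
```

View pics/w6.png

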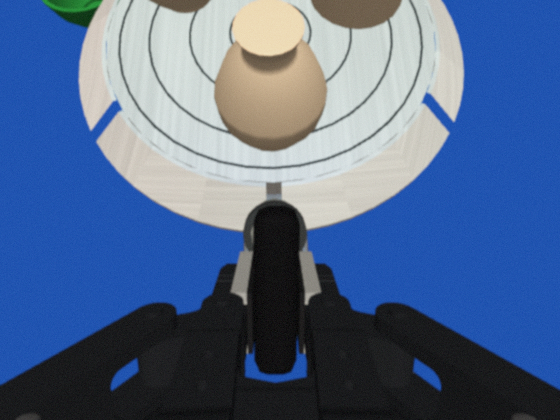

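```bash
python3 -m inch '[{"offset":[0.06,0,0],"delta_rot":[0,0,0]},{"offset":[0.06,0,0],"delta_rot":[0,0,0]},{"offset":[0.05,0,0],"delta_rot":[0,0,0]},{"offset":[0,0,0],"delta_rot":[0,0,0]},{"offset":[0,0,0],"delta_rot":[0,0,0]}]'
python3 -c "
from go import *
s,p,M=cur();print((p-[.5933,.1636,.1632])@zt,s['moment'].round(2), s['force']@zt)"
```

```text
clock: 10.98
eef_pos: [0.5931, 0.1703, 0.1732]
tcp_rot: [-3.122, 0.958, -1.552]
force: [4.1, -6.7, -8.3]
gripper_width: 0.0151
0.01204463045140872 [ 0.31 -0.87  0.62] -10.724572387450328
```

```bash
python3 -m inch '[{"offset":[0.05,0,0],"delta_rot":[0,0,0]},{"offset":[0.04,0,0],"delta_rot":[0,0,0]},{"offset":[0,0,0],"delta_rot":[0,0,0]},{"offset":[0,0,0],"delta_rot":[0,0,0]}]'
python3 -c "
from go import *
s,p,M=cur();print((p-[.5933,.1636,.1632])@zt,s['moment'].round(2), s['force']@zt)"; python3 wr.py w7;python3 bar.py w7 230 320 205 380
```

```text
clock: 11.32
eef_pos: [0.5932, 0.17, 0.1729]
tcp_rot: [-3.12, 0.959, -1.549]
force: [0.7, 1.0, 5.0]
gripper_width: 0.0149
0.01160625460035779 [-0.11 -0.21  0.12] 4.608842061825964
offset units [ 0.55 -0.03  0.07]
t 11.3167 tcp [0.5932 0.17   0.1729] q [ 0.44  0.75  0.28  1.38 -0.55 -1.05] w 0.0149 F [0.7 1.  5. ]
rot units [ 1.772e+01 -2.000e-02 -1.000e-02]
t 11.3167 tcp [0.5932 0.17   0.1729] q [ 0.44  0.75  0.28  1.38 -0.55 -1.05] w 0.0149 F [0.7 1.  5. ]
11222
[[-0.0809 -0.0161 -0.0327]
 [-0.0767 -0.0134 -0.032 ]
 [-0.0253 -0.0004 -0.0085]
 [ 0.0412  0.0125  0.0256]
 [ 0.0421  0.0152  0.0285]]
220 [-0.0237 -0.0004 -0.0305] 0.0275
235 [-0.0248  0.0003 -0.0256] 0.0321
250 [-0.0249 -0.0002 -0.0203] 0.0252
265 [-0.0245 -0.0005 -0.0147] 0.0339
280 [-0.0253 -0.0002 -0.0094] 0.0311
295 [-0.0256 -0.0004 -0.0038] 0.0263
310 [-0.0313 -0.0002 -0.0014] 0.0243
325 [-0.0333 -0.0004  0.003 ] 0.0229
340 [-0.035  -0.0002  0.0075] 0.0352
355 [-0.0263 -0.0004  0.0199] 0.0203
370 [-0.0256 -0.0005  0.0269] 0.02
```

View pics/w7.png

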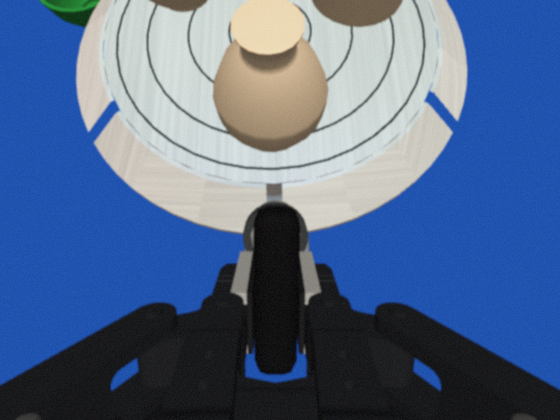

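It's resting on the parked seat at about 12 mm, with the load reversed. I release it now.

```bash
python3 -m inch '[{"offset":[0,0,0],"delta_rot":[0,0,0]},{"offset":[0,0,0],"delta_rot":[0,0,0]},{"offset":[0,0,0],"delta_rot":[0,0,0]},{"offset":[0,0,0],"delta_rot":[0,0,0]},{"offset":[0,0,0],"delta_rot":[0,0,0]}]' 0.45
python3 wr.py w8;python3 bar.py w8 230 320 205 380
```

```text
clock: 11.78
eef_pos: [0.5928, 0.1699, 0.1719]
tcp_rot: [-3.122, 0.959, -1.552]
force: [-0.8, 0.4, 0.5]
gripper_width: 0.0381
offset units [ 0.52 -0.05  0.05]
t 11.7833 tcp [0.5928 0.1699 0.1719] q [ 0.44  0.75  0.28  1.38 -0.55 -1.05] w 0.0381 F [-0.8  0.4  0.5]
rot units [17.73 -0.03 -0.02]
t 11.7833 tcp [0.5928 0.1699 0.1719] q [ 0.44  0.75  0.28  1.38 -0.55 -1.05] w 0.0381 F [-0.8  0.4  0.5]
7837
[[-0.0746 -0.016  -0.0331]
 [-0.0276 -0.0143 -0.0327]
 [-0.0257 -0.0007 -0.0067]
 [ 0.0408  0.0126  0.0267]
 [ 0.0553  0.0146  0.0299]]
220 [-0.0246 -0.0009 -0.0308] 0.028
235 [-0.0258  0.0004 -0.026 ] 0.0324
250 [-0.0256 -0.0007 -0.0206] 0.0286
265 [-0.0259 -0.0002 -0.0153] 0.0156
280 [-0.0258 -0.0004 -0.0097] 0.0266
295 [-0.0259 -0.0005 -0.004 ] 0.015
310 [-0.0261 -0.0004  0.0017] 0.0241
325 [-0.026  -0.0009  0.0077] 0.0148
340 [-0.0257 -0.0009  0.0141] 0.0151
355 [-0.026  -0.0011  0.0201] 0.0148
370 [-0.0261 -0.0013  0.0265] 0.0115
```

View pics/w8.png

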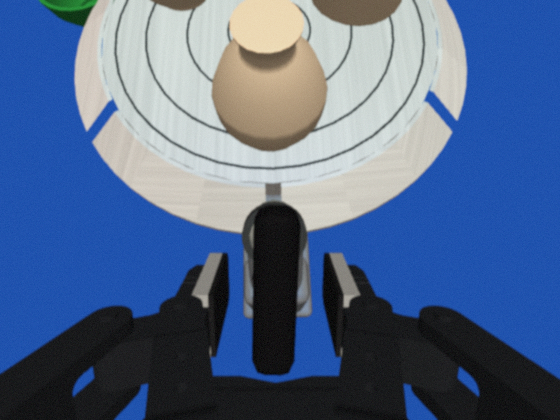

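Parked out, bar in the radial plane at (276,290). I retreat and level the tool for the crank.

```bash
python3 -m inch '[{"offset":[-0.4,0,0],"delta_rot":[0,0,0]},{"offset":[-0.8,0,0],"delta_rot":[0,0,0]},{"offset":[-1,0,0],"delta_rot":[0,0,0]},{"offset":[-1,0,0],"delta_rot":[0,0,0]},{"offset":[-1,0,0],"delta_rot":[0,0,0]},{"offset":[-1,0,0],"delta_rot":[0,0,0]},{"offset":[-0.4,0,0],"delta_rot":[0,0,0]},{"offset":[0,0,0],"delta_rot":[0,0,0]}]'
cat >> go.py <<'E'
RD=frame(np.array([0,0,-1.]),np.cross(e,Z))
CR=np.r_[C-.108*e[:2],0]
E
python3 -c "
from go import *
s,p,M=cur();print(M.round(3),CR)
to(M=RD);to(M=RD@np.diag([1,-1,-1]))"
```

```text
clock: 12.5
eef_pos: [0.5917, 0.2519, 0.2884]
tcp_rot: [-3.117, 0.961, -1.545]
force: [0.0, -1.0, 0.5]
gripper_width: 0.0384
[[ 0.015 -1.     0.004]
 [-0.572 -0.005  0.82 ]
 [-0.82  -0.014 -0.572]] [ 0.60113868 -0.12466776  0.        ]
rot units [34.09  0.14 10.73]
t 12.5 tcp [0.5917 0.2519 0.2884] q [ 0.54  0.84  0.75  1.82 -0.52 -0.94] w 0.0384 F [ 0.  -1.   0.5]
rot units [-0.27 -6.99  0.09]
t 12.5 tcp [0.5917 0.2519 0.2884] q [ 0.54  0.84  0.75  1.82 -0.52 -0.94] w 0.0384 F [ 0.  -1.   0.5]
```

```bash
python3 -m inch '[{"offset":[0,0,0],"delta_rot":[0,-1,0]},{"offset":[0,0,0],"delta_rot":[0,-1,0]},{"offset":[0,0,0],"delta_rot":[0,-1,0]},{"offset":[0,0,0],"delta_rot":[0,-1,0]},{"offset":[0,0,0],"delta_rot":[0,-1,0]},{"offset":[0,0,0],"delta_rot":[0,-1,0]},{"offset":[0,0,0],"delta_rot":[0,-1,0]},{"offset":[0,0,0],"delta_rot":[0,0,0]}]' 0.6
python3 -m inch '[{"offset":[0,0,-1],"delta_rot":[0,0,0]},{"offset":[0,0,-1],"delta_rot":[0,0,0]},{"offset":[0,0,-1],"delta_rot":[0,0,0]},{"offset":[0,0,-1],"delta_rot":[0,0,0]},{"offset":[0,0,-1],"delta_rot":[0,0,0]},{"offset":[0,0,-1],"delta_rot":[0,0,0]},{"offset":[0,0,-1],"delta_rot":[0,0,0]},{"offset":[0,0,-1],"delta_rot":[0,0,0]}]'
python3 -m inch '[{"offset":[0,0,-1],"delta_rot":[0,0,0]},{"offset":[0,0,-1],"delta_rot":[0,0,0]},{"offset":[0,0,-1],"delta_rot":[0,0,0]},{"offset":[0,0,-1],"delta_rot":[0,0,0]},{"offset":[0,0,-1],"delta_rot":[0,0,0]},{"offset":[0,0,-1],"delta_rot":[0,0,0]},{"offset":[0,0,0],"delta_rot":[0,0,0]}]'
python3 wr.py w9; python3 -c "
from go import *
to(CR+[0,0,.141],RD@np.diag([1,-1,-1]))"
```

```text
clock: 13.17
eef_pos: [0.5914, 0.2474, 0.287]
tcp_rot: [-1.311, 1.558, 0.26]
force: [0.0, -1.1, 0.6]
gripper_width: 0.0512
clock: 13.83
eef_pos: [0.5914, 0.0489, 0.2859]
tcp_rot: [-1.828, 1.561, -0.253]
force: [0.8, -0.3, 0.9]
gripper_width: 0.0511
clock: 14.42
eef_pos: [0.592, -0.1038, 0.2857]
tcp_rot: [-1.921, 1.561, -0.35]
force: [0.5, 0.0, 0.2]
gripper_width: 0.0511
offset units [ 4.97 -0.04 10.71]
t 14.4167 tcp [ 0.592  -0.1038  0.2857] q [-0.29  0.41  0.17  1.31 -0.   -1.87] w 0.0511 F [0.5 0.  0.2]
rot units [17.1   5.44 -5.42]
t 14.4167 tcp [ 0.592  -0.1038  0.2857] q [-0.29  0.41  0.17  1.31 -0.   -1.87] w 0.0511 F [0.5 0.  0.2]
offset units [ 5.8  -0.31 -0.9 ]
rot units [-0.27 -0.02  0.1 ]
t 14.4667 tcp [ 0.592  -0.1018  0.2858] q [-0.29  0.41  0.16  1.31  0.   -1.86] w 0.0509 F [ 0.3  0.1 -0.3]
```

View pics/w9.png

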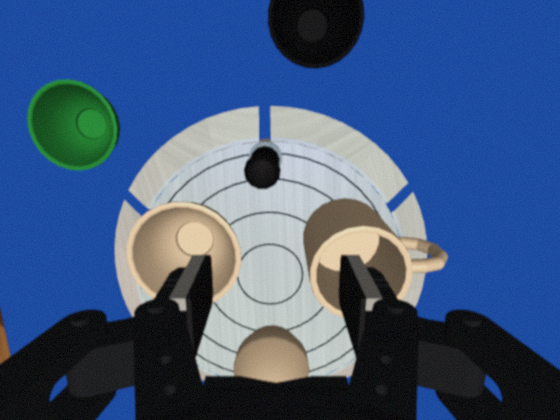

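The crank grip's top is at (262,168) and its base at (264,147). It stands clear of the bowl (185,250) and the mug (360,260).

```bash
python3 - <<'E'
from go import *
s,P,p0,M0=pickle.load(open('w9.pkl','rb'))
v,u=np.mgrid[:420,:560]
k=(s['color'].max(-1)<70)&(abs(u-262)<25)&(abs(v-165)<28)&(P[...,2]>.12)
q=P[k];top=q[q[:,2]>.18];print(len(q),len(top),top.min(0),top.max(0),np.median(top,0),fit(q[(q[:,2]<.182)][:,:2]) )
E
python3 -c "
from go import *
to([.601,-.1235,.141])"
```

```text
1117 864 [ 0.59135513 -0.13762115  0.18000259] [ 0.61340927 -0.1161799   0.18705036] [ 0.60201825 -0.1274408   0.18415629] (array([ 0.60223852, -0.12672881]), np.float64(0.0109617721056874))
offset units [ 5.8  -0.31 -0.86]
t 14.4667 tcp [ 0.592  -0.1018  0.2858] q [-0.29  0.41  0.16  1.31  0.   -1.86] w 0.0509 F [ 0.3  0.1 -0.3]
```

```bash
python3 -m inch '[{"offset":[0,-0.36,-0.93],"delta_rot":[0,0,0]},{"offset":[0,0,0],"delta_rot":[0,0,0]},{"offset":[0.7,0,0],"delta_rot":[0,0,0]},{"offset":[0.8,0,0],"delta_rot":[0,0,0]},{"offset":[0.8,0,0],"delta_rot":[0,0,0]},{"offset":[0,0,0],"delta_rot":[0,0,0]}]'
python3 wr.py w10;python3 -c "
from go import *
to([.602,-.125,.141])"
```

```text
clock: 14.97
eef_pos: [0.6001, -0.1213, 0.2253]
tcp_rot: [-1.368, 1.566, 0.207]
force: [-0.2, 0.3, -1.6]
gripper_width: 0.0509
offset units [ 2.6   0.2  11.39]
t 14.9667 tcp [ 0.6001 -0.1213  0.2253] q [-0.32  0.46  0.08  1.19  0.   -1.9 ] w 0.0509 F [-0.2  0.3 -1.6]
rot units [17.15  5.46 -5.49]
t 14.9667 tcp [ 0.6001 -0.1213  0.2253] q [-0.32  0.46  0.08  1.19  0.   -1.9 ] w 0.0509 F [-0.2  0.3 -1.6]
offset units [ 3.46 -0.02 -0.14]
t 15.0167 tcp [ 0.6008 -0.1216  0.2275] q [-0.32  0.46  0.08  1.19  0.   -1.9 ] w 0.0508 F [0.1 0.3 1.2]
```

View pics/w10.png

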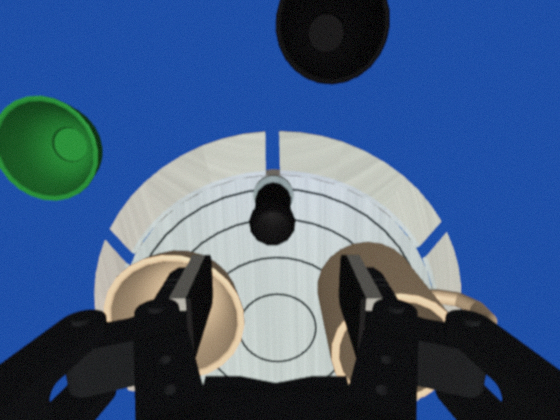

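```bash
python3 -m inch '[{"offset":[0.6,0,-0.12],"delta_rot":[0,0,0]},{"offset":[0.7,0,0],"delta_rot":[0,0,0]},{"offset":[0.8,0,0],"delta_rot":[0,0,0]},{"offset":[0.8,0,0],"delta_rot":[0,0,0]},{"offset":[0.45,0,0],"delta_rot":[0,0,0]},{"offset":[0,0,0],"delta_rot":[0,0,0]}]'
python3 -m inch '[{"offset":[0,0,0],"delta_rot":[0,0,0]},{"offset":[0,0,0],"delta_rot":[0,0,0]},{"offset":[0,0,0],"delta_rot":[0,0,0]},{"offset":[0,0,0],"delta_rot":[0,0,0]},{"offset":[0,0,0],"delta_rot":[0,0,0]}]' 0
python3 wr.py w11;python3 -c "
from go import *
to([.602,-.125,.141])"
```

```text
clock: 15.52
eef_pos: [0.6023, -0.1252, 0.1445]
tcp_rot: [-1.559, 1.562, 0.016]
force: [-0.1, 0.9, -1.3]
gripper_width: 0.0515
clock: 15.93
eef_pos: [0.6045, -0.1261, 0.1478]
tcp_rot: [-1.64, 1.556, -0.066]
force: [-0.6, 1.7, 7.1]
gripper_width: 0.0221
offset units [-0.53  0.36 11.58]
t 15.9333 tcp [ 0.6045 -0.1261  0.1478] q [-0.33  0.51 -0.05  1.    0.   -1.9 ] w 0.0221 F [-0.6  1.7  7.1]
rot units [17.11  5.52 -5.38]
t 15.9333 tcp [ 0.6045 -0.1261  0.1478] q [-0.33  0.51 -0.05  1.    0.   -1.9 ] w 0.0221 F [-0.6  1.7  7.1]
offset units [0.27 0.1  0.04]
t 15.9833 tcp [ 0.6045 -0.1261  0.1478] q [-0.33  0.51 -0.05  1.    0.   -1.9 ] w 0.0218 F [0.7 1.8 7.1]
```

View pics/w11.png

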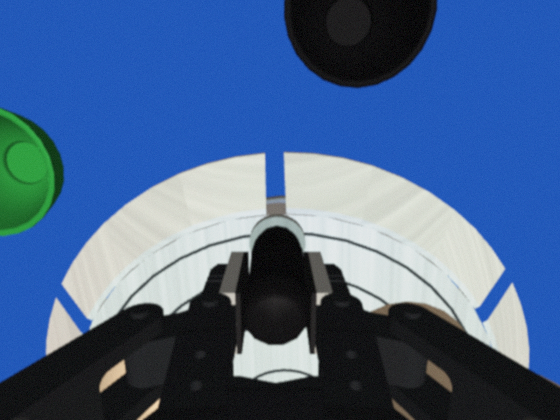

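```bash
python3 -m inch '[{"offset":[-0.1,0.094,0.002],"delta_rot":[0.25,0,0]},{"offset":[0,0.094,0.002],"delta_rot":[0.25,0,0]},{"offset":[0,0.189,0.004],"delta_rot":[0.5,0,0]},{"offset":[0,0.189,0.004],"delta_rot":[0.5,0,0]},{"offset":[0,0.189,0.004],"delta_rot":[0.5,0,0]},{"offset":[0,0.189,0.004],"delta_rot":[0.5,0,0]},{"offset":[0,0.094,0.002],"delta_rot":[0.25,0,0]},{"offset":[0,0.094,0.002],"delta_rot":[0.25,0,0]}]'
cat > cr.py <<'E'
from go import *
s,p,M=cur();d=p[:2]-C;a=np.degrees(np.arctan2(d[1],d[0]));print('az',a.round(2),'r',np.hypot(*d).round(4),'turned',((-88.6-a)%360).round(2),'z',p[2].round(4),'F',s['force'].round(1),'mom',s['moment'].round(2),'tool y az',np.degrees(np.arctan2(M[1,1],M[0,1])).round(2),s['qpos'].round(2),s['gripper_width'])
E
python3 cr.py; python3 wr.py w12
```

```text
clock: 16.65
eef_pos: [0.5747, -0.1231, 0.148]
tcp_rot: [-1.468, 1.56, -0.158]
force: [-0.3, -5.1, -6.8]
gripper_width: 0.0217
az -102.62 r 0.109 turned 14.02 z 0.148 F [-0.3 -5.1 -6.8] mom [-1.12  0.25  0.01] tool y az 165.07 [-0.34  0.46 -0.13  0.97  0.   -1.65] 0.021681459914529078
offset units [-0.52  2.2  11.28]
t 16.65 tcp [ 0.5747 -0.1231  0.148 ] q [-0.34  0.46 -0.13  0.97  0.   -1.65] w 0.0217 F [-0.3 -5.1 -6.8]
rot units [14.21  4.58 -5.9 ]
t 16.65 tcp [ 0.5747 -0.1231  0.148 ] q [-0.34  0.46 -0.13  0.97  0.   -1.65] w 0.0217 F [-0.3 -5.1 -6.8]
```

View pics/w12.png

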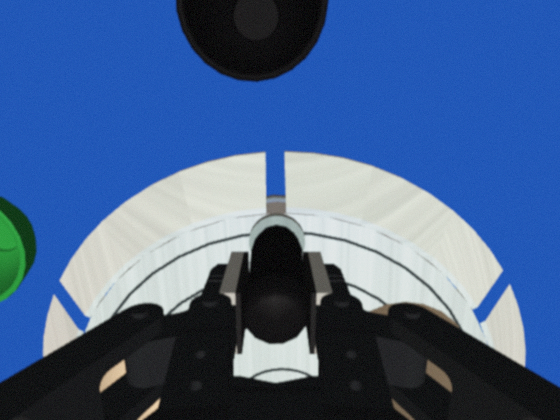

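The wheel turns with the gripper, about 15° so far. I carry on in 20° steps.

```bash
python3 -m inch '[{"offset":[0.05,0.189,-0.04],"delta_rot":[0.5,0,0]},{"offset":[0,0.189,0.004],"delta_rot":[0.5,0,0]},{"offset":[0,0.189,0.004],"delta_rot":[0.5,0,0]},{"offset":[0,0.189,0.004],"delta_rot":[0.5,0,0]},{"offset":[0,0.189,0.004],"delta_rot":[0.5,0,0]},{"offset":[0,0.189,0.004],"delta_rot":[0.5,0,0]},{"offset":[0,0.189,0.004],"delta_rot":[0.5,0,0]},{"offset":[0,0.189,0.004],"delta_rot":[0.5,0,0]}]'; python3 cr.py
python3 -m inch '[{"offset":[0,0.189,0.004],"delta_rot":[0.5,0,0]},{"offset":[0,0.189,0.004],"delta_rot":[0.5,0,0]},{"offset":[0,0.189,0.004],"delta_rot":[0.5,0,0]},{"offset":[0,0.189,0.004],"delta_rot":[0.5,0,0]},{"offset":[0,0.189,0.004],"delta_rot":[0.5,0,0]},{"offset":[0,0.189,0.004],"delta_rot":[0.5,0,0]},{"offset":[0,0.189,0.004],"delta_rot":[0.5,0,0]},{"offset":[0,0.189,0.004],"delta_rot":[0.5,0,0]}]'; python3 cr.py
```

```text
clock: 17.37
eef_pos: [0.5412, -0.1089, 0.1478]
tcp_rot: [-1.201, 1.557, -0.241]
force: [-3.1, -7.3, 5.4]
gripper_width: 0.0221
az -121.83 r 0.1086 turned 33.23 z 0.1478 F [-3.1 -7.3  5.4] mom [-1.35  0.84  0.01] tool y az 145.01 [-0.33  0.39 -0.24  0.93  0.   -1.29] 0.02205079492944659
clock: 18.03
eef_pos: [0.5134, -0.0828, 0.1477]
tcp_rot: [-0.982, 1.559, -0.372]
force: [-11.1, -8.3, 14.8]
gripper_width: 0.0219
az -142.15 r 0.1078 turned 53.55 z 0.1477 F [-11.1  -8.3  14.8] mom [-1.73  2.18 -0.02] tool y az 124.98 [-0.3   0.34 -0.32  0.9  -0.   -0.91] 0.02185096344708825
```

```bash
python3 -m inch '[{"offset":[-0.06,0.189,-0.06],"delta_rot":[0.5,0,0]},{"offset":[-0.04,0.189,-0.04],"delta_rot":[0.5,0,0]},{"offset":[0,0.189,0.0],"delta_rot":[0.5,0,0]},{"offset":[0,0.189,0.0],"delta_rot":[0.5,0,0]},{"offset":[0,0.189,0.0],"delta_rot":[0.5,0,0]},{"offset":[0,0.189,0.0],"delta_rot":[0.5,0,0]}]'; python3 cr.py
```

```text
clock: 18.53
eef_pos: [0.4985, -0.0571, 0.1481]
tcp_rot: [-0.285, 1.559, 0.066]
force: [4.9, -0.2, -13.1]
gripper_width: 0.0219
az -157.99 r 0.1078 turned 69.39 z 0.1481 F [  4.9  -0.2 -13.1] mom [ 0.07 -0.77 -0.02] tool y az 110.07 [-0.26  0.3  -0.37  0.89  0.   -0.61] 0.02189098699598247
```

Run:
```python
from rig import snapshot
import cv2
a=snapshot('top')['color'][130:330,150:410];cv2.imwrite('pics/t2.png',cv2.resize(a,(780,600)))
```

```text
(no output)
```

View pics/t2.png

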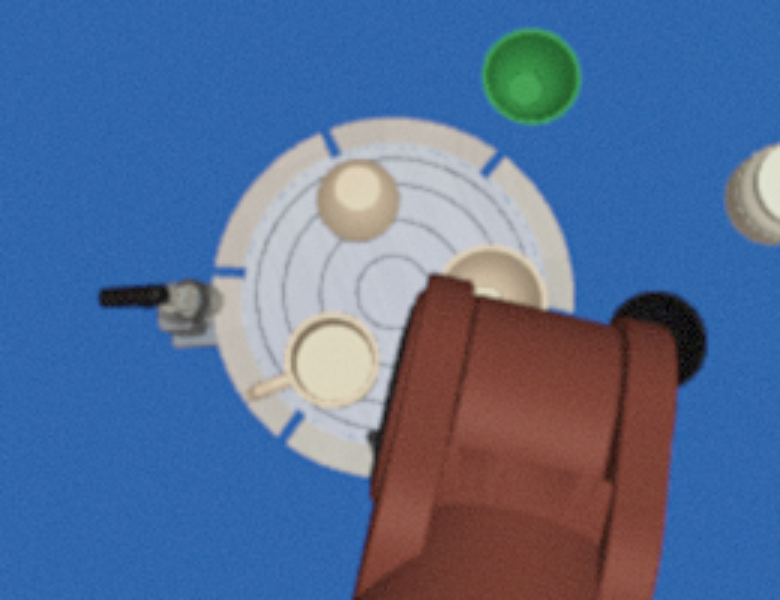

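Bar parked at (135,296). The mug is at (333,360) with its handle leading. I continue carefully as the handle passes the plunger.

```bash
python3 -m inch '[{"offset":[0.05,0.189,0.02],"delta_rot":[0.5,0,0]},{"offset":[0,0.189,0.004],"delta_rot":[0.5,0,0]},{"offset":[0,0.189,0.002],"delta_rot":[0.5,0,0]},{"offset":[0,0.189,0.002],"delta_rot":[0.5,0,0]},{"offset":[0,0.189,0.002],"delta_rot":[0.5,0,0]},{"offset":[0,0.189,0.002],"delta_rot":[0.5,0,0]}]'; python3 cr.py
cat > top.py <<'E'
from rig import snapshot
import cv2,sys,pickle
s=snapshot('top');pickle.dump(s,open(sys.argv[1]+'.pkl','wb'));a=s['color'][130:330,150:410];cv2.imwrite(f'pics/{sys.argv[1]}.png',cv2.resize(a,(780,600)))
E
python3 top.py t3
```

```text
clock: 19.08
eef_pos: [0.4922, -0.0301, 0.1478]
tcp_rot: [-0.164, 1.559, -0.075]
force: [-3.6, -1.4, 3.1]
gripper_width: 0.0218
az -172.8 r 0.1072 turned 84.2 z 0.1478 F [-3.6 -1.4  3.1] mom [-0.31  0.58  0.05] tool y az 95.08 [-0.21  0.29 -0.39  0.88  0.   -0.3 ] 0.02182256126907869
```

View pics/t3.png

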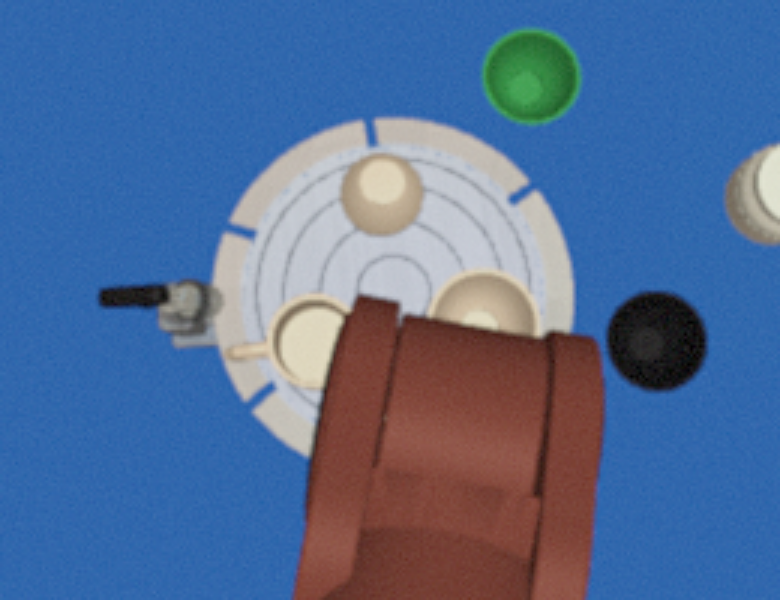

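```bash
python3 -m inch '[{"offset":[0,0.189,0.002],"delta_rot":[0.5,0,0]},{"offset":[0,0.189,0.002],"delta_rot":[0.5,0,0]},{"offset":[0,0.189,0.002],"delta_rot":[0.5,0,0]},{"offset":[0,0.189,0.002],"delta_rot":[0.5,0,0]},{"offset":[0,0,0],"delta_rot":[0,0,0]}]'; python3 cr.py
python3 top.py t4
```

```text
clock: 19.55
eef_pos: [0.4918, -0.0104, 0.1478]
tcp_rot: [0.136, 1.559, 0.052]
force: [-4.3, 2.4, 5.0]
gripper_width: 0.0217
az 176.62 r 0.1069 turned 94.78 z 0.1478 F [-4.3  2.4  5. ] mom [0.21 0.93 0.02] tool y az 85.16 [-0.17  0.29 -0.39  0.88  0.   -0.09] 0.021687406619032065
```

View pics/t4.png

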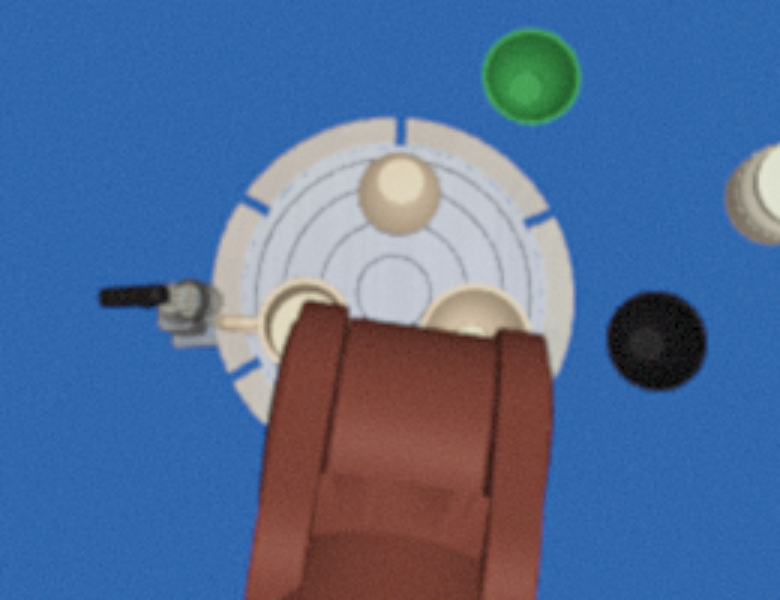

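Run:
```python
from rig import snapshot
import cv2,pickle
s=snapshot('scene');pickle.dump(s,open('s4.pkl','wb'));a=s['color'][165:285,215:375];cv2.imwrite('pics/s4.png',cv2.resize(a,(800,600),interpolation=cv2.INTER_CUBIC))
```

```text
(no output)
```

View pics/s4.png

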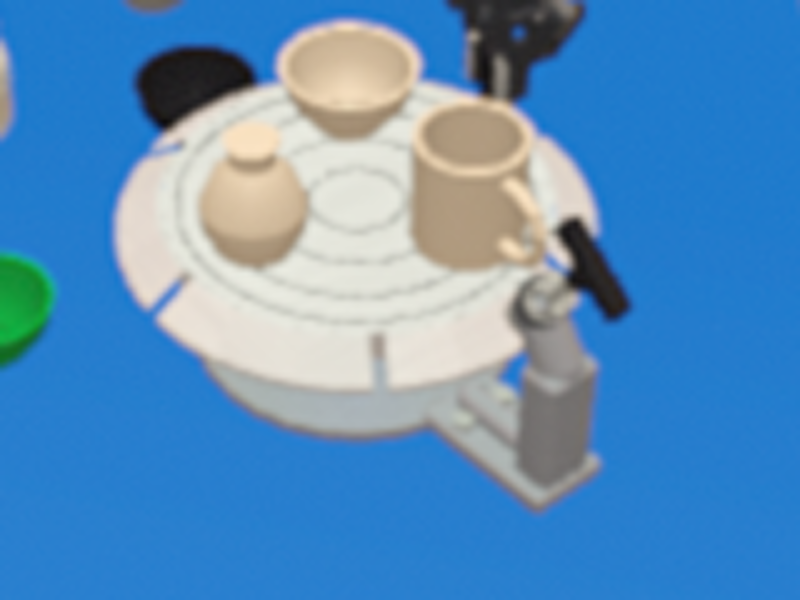

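```bash
python3 -m inch '[{"offset":[0,0.094,-0.005],"delta_rot":[0.25,0,0]},{"offset":[0,0.094,-0.005],"delta_rot":[0.25,0,0]},{"offset":[0,0.094,0.002],"delta_rot":[0.25,0,0]},{"offset":[0,0.094,0.002],"delta_rot":[0.25,0,0]},{"offset":[0,0.094,0.002],"delta_rot":[0.25,0,0]},{"offset":[0,0.094,0.002],"delta_rot":[0.25,0,0]}]'; python3 cr.py
cat > sc.py <<'E'
from rig import snapshot
import cv2,pickle,sys
s=snapshot('scene');pickle.dump(s,open(sys.argv[1]+'.pkl','wb'));a=s['color'][165:285,215:375];cv2.imwrite(f'pics/{sys.argv[1]}.png',cv2.resize(a,(800,600),interpolation=cv2.INTER_CUBIC))
E
python3 sc.py s5; python3 top.py t5
```

```text
clock: 20.15
eef_pos: [0.4936, 0.0027, 0.1478]
tcp_rot: [0.182, 1.559, -0.033]
force: [-6.3, -0.2, 6.1]
gripper_width: 0.0218
az 169.5 r 0.1067 turned 101.9 z 0.1478 F [-6.3 -0.2  6.1] mom [-0.2   1.11 -0.  ] tool y az 77.72 [-0.14  0.29 -0.39  0.88  0.    0.07] 0.021784860234110706
```

View pics/s5.png

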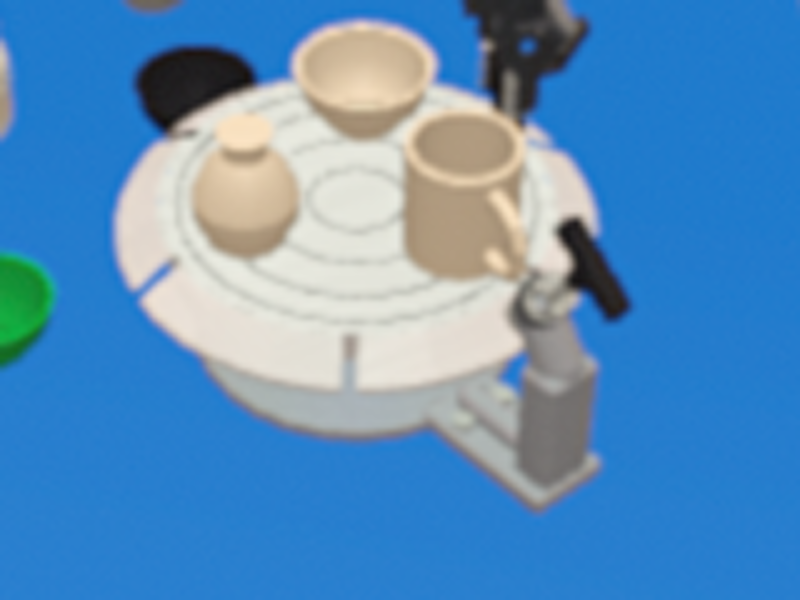

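View pics/t5.png

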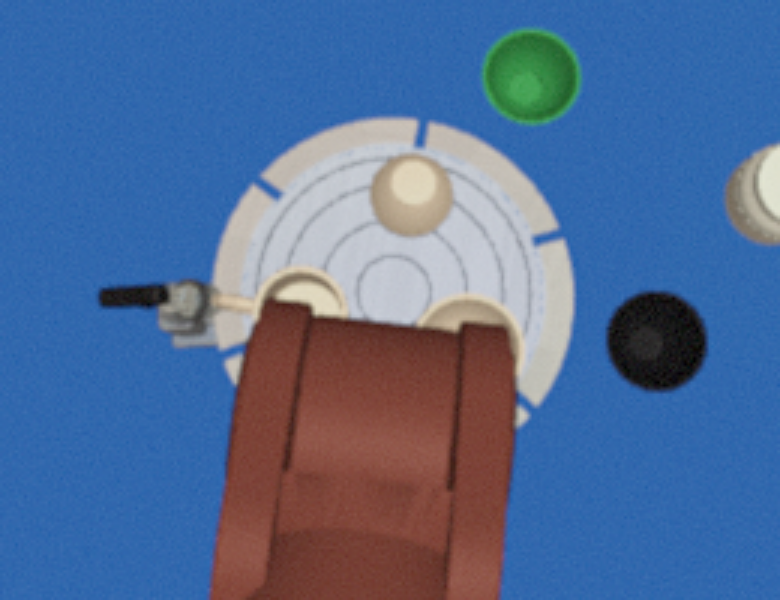

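```bash
python3 -m inch '[{"offset":[0,0.094,-0.01],"delta_rot":[0.25,0,0]},{"offset":[0,0.094,-0.01],"delta_rot":[0.25,0,0]},{"offset":[0,0.094,0.002],"delta_rot":[0.25,0,0]},{"offset":[0,0.094,0.002],"delta_rot":[0.25,0,0]},{"offset":[0,0.094,0.002],"delta_rot":[0.25,0,0]},{"offset":[0,0.094,0.002],"delta_rot":[0.25,0,0]}]'; python3 cr.py
python3 sc.py s6; python3 top.py t6
```

```text
clock: 20.75
eef_pos: [0.4973, 0.0164, 0.1478]
tcp_rot: [0.321, 1.559, -0.024]
force: [-5.4, -0.3, 5.0]
gripper_width: 0.0221
az 161.89 r 0.1065 turned 109.51 z 0.1478 F [-5.4 -0.3  5. ] mom [-0.11  0.94 -0.02] tool y az 70.22 [-0.11  0.3  -0.38  0.88  0.    0.23] 0.022063951801936005
```

View pics/s6.png

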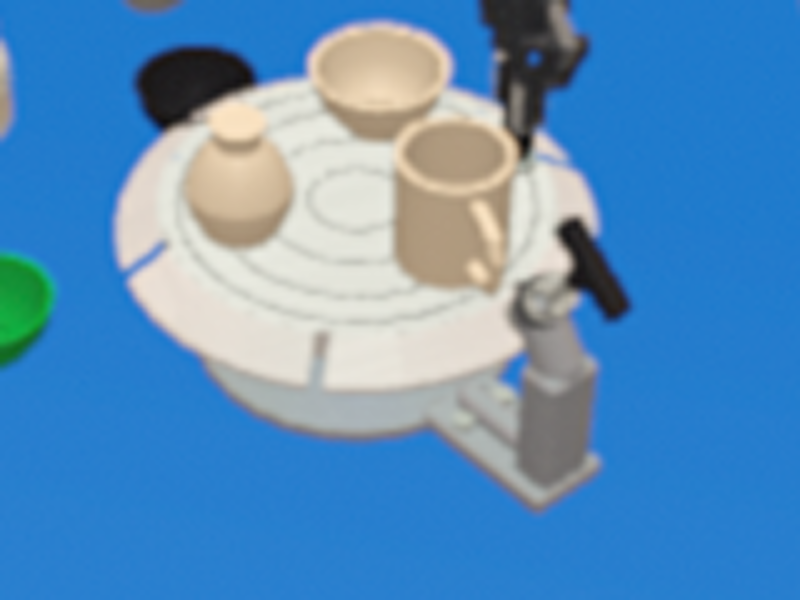

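View pics/t6.png

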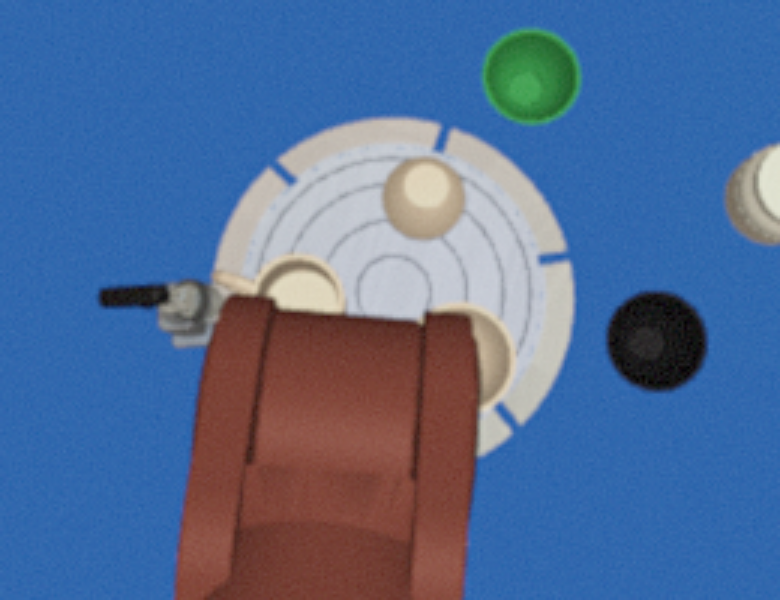

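The mug's handle passed clear of the bushing. Next I measure the wheel's angle from the notches, seen at (554,259), (508,415), (443,138) and (284,173).

```bash
cat > notch.py <<'E'
from go import *
import sys
def notch(tag):
    s=pickle.load(open(tag+'.pkl','rb'));M=R.from_euler('xyz',s['rotation']).as_matrix();K=s['intrinsics'];o=s['origin']
    # unwrap bevel ring: for each azimuth sample brightness at r .132-.146 on the bevel surface
    az=np.radians(np.arange(0,360,.25));I=[]
    for r in (.134,.138,.142,.146):
        z=.110-(r-.125)*np.tan(np.radians(35))
        P=np.c_[C[0]+r*np.cos(az),C[1]+r*np.sin(az),np.full(len(az),z)]
        c=(P-o)@M;uv=np.c_[c[:,0]/c[:,2]*K[0,0]+K[0,2],c[:,1]/c[:,2]*K[1,1]+K[1,2]].astype(np.float32)
        I.append(cv2.remap(s['color'],uv[:,0].reshape(-1,1),uv[:,1].reshape(-1,1),cv2.INTER_LINEAR)[:,0].astype(float))
    I=np.mean(I,0);b=I[:,0]-I[:,2]   # blue - red high in notches
    # matched: fold mod 60
    sc=[]
    for ph in np.arange(0,60,.25):
        v=[]
        for j in range(6):
            a=(ph+60*j)%360;d=abs((np.degrees(az)-a+180)%360-180)
            x=b[d<1.6].mean()-b[(d>3.5)&(d<6)].mean(); v.append(x)
        sc.append(np.clip(np.sort(v)[-3:],-50,100).mean())
    sc=np.array(sc);i=sc.argmax();ph=np.arange(0,60,.25)
    w=np.clip(sc-sc[i]*.5,0,None);d=(ph-ph[i]+30)%60-30;m=abs(d)<3
    print(tag,'notch phase',(ph[i]+(w[m]*d[m]).sum()/w[m].sum()).round(2),'score',sc[i].round(1))
for t in sys.argv[1:]: notch(t)
E
python3 notch.py top0 t5 t6
```

```text
top0 notch phase 31.71 score 100.0
t5 notch phase 48.51 score 100.0
t6 notch phase 41.06 score 100.0
```

```bash
python3 -m inch '[{"offset":[0,0.094,-0.01],"delta_rot":[0.25,0,0]},{"offset":[0,0.094,-0.01],"delta_rot":[0.25,0,0]},{"offset":[0,0.094,-0.0],"delta_rot":[0.25,0,0]},{"offset":[0,0.094,0.002],"delta_rot":[0.25,0,0]},{"offset":[0,0.094,0.002],"delta_rot":[0.25,0,0]},{"offset":[0,0.094,0.002],"delta_rot":[0.25,0,0]},{"offset":[0,0.05,0.002],"delta_rot":[0.15,0,0]},{"offset":[0,0,0],"delta_rot":[0,0,0]}]'; python3 cr.py
python3 top.py t7; python3 notch.py t7
```

```text
clock: 21.52
eef_pos: [0.5033, 0.0309, 0.1478]
tcp_rot: [0.522, 1.559, 0.034]
force: [-3.1, 3.5, 4.9]
gripper_width: 0.0216
az 153.42 r 0.1064 turned 117.98 z 0.1478 F [-3.1  3.5  4.9] mom [0.21 0.7  0.01] tool y az 62.03 [-0.08  0.31 -0.36  0.89  0.    0.4 ] 0.021615847521494713
t7 notch phase 32.98 score 100.0
```

```bash
python3 -m inch '[{"offset":[0,0.05,0],"delta_rot":[0.13,0,0]},{"offset":[0,0.05,0],"delta_rot":[0.13,0,0]},{"offset":[0,0,0],"delta_rot":[0,0,0]},{"offset":[0,0,0],"delta_rot":[0,0,0]}]'; python3 cr.py
python3 top.py t8; python3 notch.py t8
```

```text
clock: 21.9
eef_pos: [0.5044, 0.033, 0.1478]
tcp_rot: [0.543, 1.559, 0.033]
force: [-2.6, 2.1, 5.9]
gripper_width: 0.0214
az 152.14 r 0.1064 turned 119.26 z 0.1478 F [-2.6  2.1  5.9] mom [ 0.24  0.77 -0.01] tool y az 60.77 [-0.08  0.31 -0.36  0.89  0.    0.43] 0.02143491761359111
t8 notch phase 31.68 score 100.0
```

```bash
cat > notch2.py <<'E'
from go import *
import sys
def prof(tag):
    s=pickle.load(open(tag+'.pkl','rb'));M=R.from_euler('xyz',s['rotation']).as_matrix();K=s['intrinsics'];o=s['origin']
    az=np.radians(np.arange(0,360,.25));I=[]
    for r in (.134,.138,.142,.146):
        z=.110-(r-.125)*np.tan(np.radians(35))
        P=np.c_[C[0]+r*np.cos(az),C[1]+r*np.sin(az),np.full(len(az),z)]
        c=(P-o)@M;uv=np.c_[c[:,0]/c[:,2]*K[0,0]+K[0,2],c[:,1]/c[:,2]*K[1,1]+K[1,2]].astype(np.float32)
        I.append(cv2.remap(s['color'],uv[:,0].reshape(-1,1),uv[:,1].reshape(-1,1),cv2.INTER_LINEAR)[:,0].astype(float))
    I=np.mean(I,0);b=np.clip(I[:,0]-I[:,2],0,80);return np.degrees(az),b
for t in sys.argv[1:]:
    az,b=prof(t);out=[]
    for j in range(6):
        a0=31.5+60*j;d=(az-a0+180)%360-180;m=abs(d)<7;w=np.clip(b[m]-25,0,None)
        out.append((round((w*d[m]).sum()/w.sum()+a0-60*j,2) if w.sum()>100 else None, int(w.sum())))
    print(t,out)
E
python3 notch2.py top0 t7 t8
```

```text
top0 [(np.float64(31.65), 713), (None, 0), (np.float64(31.53), 736), (np.float64(31.78), 731), (np.float64(31.89), 696), (np.float64(31.84), 622)]
t7 [(np.float64(32.78), 718), (None, 0), (None, 0), (np.float64(33.0), 745), (np.float64(33.11), 733), (np.float64(33.02), 733)]
t8 [(np.float64(31.52), 717), (None, 0), (None, 0), (np.float64(31.68), 748), (np.float64(31.88), 691), (np.float64(31.71), 722)]
```

The notches are back within 0.1° of the start phase. I release the crank and rise.

```bash
python3 -m inch '[{"offset":[0,0,0],"delta_rot":[0,0,0]},{"offset":[0,0,0],"delta_rot":[0,0,0]},{"offset":[0,0,0],"delta_rot":[0,0,0]},{"offset":[-0.4,0,0],"delta_rot":[0,0,0]},{"offset":[-0.7,0,0],"delta_rot":[0,0,0]},{"offset":[-0.9,0,0],"delta_rot":[0,0,0]},{"offset":[-0.9,0,0],"delta_rot":[0,0,0]},{"offset":[-0.9,0,0],"delta_rot":[0,0,0]}]' 0.55
python3 -m inch '[{"offset":[-0.9,0,0],"delta_rot":[0,0,0]},{"offset":[-0.9,0,0],"delta_rot":[0,0,0]},{"offset":[-0.5,0,0],"delta_rot":[0,0,0]},{"offset":[0,0,0],"delta_rot":[0,0,0]}]'
python3 top.py t9;python3 notch2.py t9
cat >> go.py <<'E'
M7=R.from_euler('xyz',[-3.122,.959,-1.552]).as_matrix();P7=np.array([.5928,.1699,.1719])
E
python3 -c "
from go import *
to(P7+.115*zt,M7);s,p,M=cur();print(M.round(3))"
```

```text
clock: 22.62
eef_pos: [0.5032, 0.0327, 0.244]
tcp_rot: [0.475, 1.559, -0.037]
force: [0.8, 0.6, 0.7]
gripper_width: 0.047
clock: 22.95
eef_pos: [0.504, 0.0326, 0.3032]
tcp_rot: [0.464, 1.554, -0.048]
force: [0.4, 0.5, 0.2]
gripper_width: 0.0467
t9 [(np.float64(31.56), 719), (None, 0), (None, 0), (np.float64(31.77), 752), (np.float64(31.88), 700), (np.float64(31.76), 693)]
offset units [ 1.45  8.8  -0.94]
rot units [-23.04   4.28  -7.24]
t 23.0 tcp [0.5034 0.0326 0.3013] q [-0.08  0.21 -0.08  1.27  0.    0.43] w 0.0472 F [-0.9  0.7 -0.2]
[[ 0.015  0.49   0.872]
 [-0.001  0.872 -0.49 ]
 [-1.     0.007  0.013]]
```

View pics/t9.png

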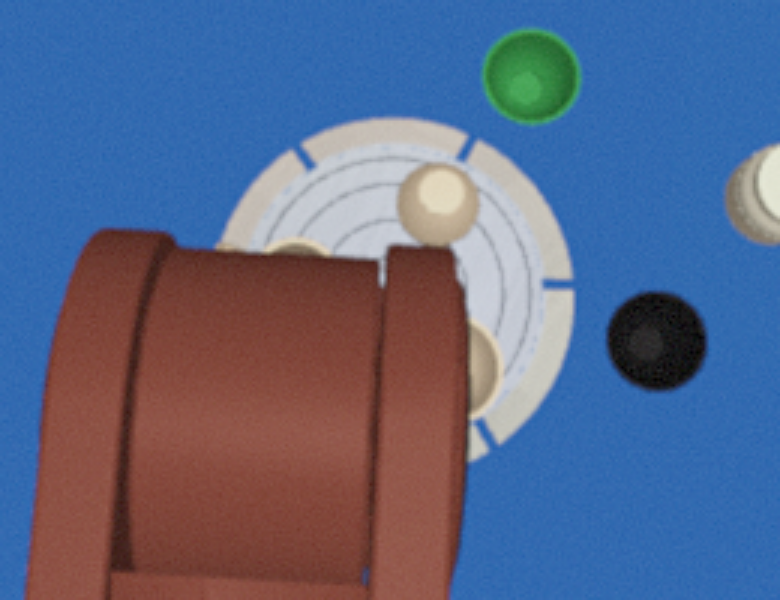

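```bash
python3 -m inch '[{"offset":[0,0,0],"delta_rot":[-1,0,0]},{"offset":[0,0,0],"delta_rot":[-1,0,0]},{"offset":[0,0,0],"delta_rot":[-1,0,0]},{"offset":[0,0,0],"delta_rot":[-1,0,0]},{"offset":[0,0,0],"delta_rot":[-1,0,0]},{"offset":[0,0,0],"delta_rot":[-1,0,0]},{"offset":[0,0,0],"delta_rot":[-1,0,0]},{"offset":[0,0,0],"delta_rot":[-1,0,0]}]'
python3 -m inch '[{"offset":[0,0,0],"delta_rot":[-1,0,0]},{"offset":[0,0,0],"delta_rot":[-1,0,0]},{"offset":[0,0,0],"delta_rot":[-1,0,0]},{"offset":[0,0,0],"delta_rot":[-1,0,0]},{"offset":[0,0,0],"delta_rot":[-1,0,0]},{"offset":[0,0,0],"delta_rot":[-1,0,0]},{"offset":[0,0,0],"delta_rot":[-1,0,0]},{"offset":[0,0,0],"delta_rot":[-1,0,0]}]'
python3 -m inch '[{"offset":[0,0,0],"delta_rot":[-1,0,0]},{"offset":[0,0,0],"delta_rot":[-1,0,0]},{"offset":[0,0,0],"delta_rot":[-1,0,0]},{"offset":[0,0,0],"delta_rot":[-1,0,0]},{"offset":[0,0,0],"delta_rot":[-1,0,0]},{"offset":[0,0,0],"delta_rot":[-1,0,0]},{"offset":[0,0,0],"delta_rot":[-1,0,0]},{"offset":[0,0,0],"delta_rot":[-0.9,0,0]}]'
python3 -c "
from go import *
to([.592,.25,.31],M7);s,p,M=cur();print(M.round(3))"
```

```text
clock: 23.67
eef_pos: [0.502, 0.0328, 0.2986]
tcp_rot: [-0.21, 1.561, -0.019]
force: [0.3, 0.9, -0.2]
gripper_width: 0.0469
clock: 24.33
eef_pos: [0.502, 0.0327, 0.2986]
tcp_rot: [-0.915, 1.561, -0.026]
force: [0.7, 0.3, 1.0]
gripper_width: 0.0468
clock: 25.0
eef_pos: [0.502, 0.0327, 0.2986]
tcp_rot: [-1.608, 1.561, -0.03]
force: [0.2, -0.8, 0.5]
gripper_width: 0.0468
offset units [-0.42 -3.67  8.66]
rot units [ 0.05  7.01 -0.  ]
t 25.0 tcp [0.502  0.0327 0.2986] q [-0.08  0.21 -0.08  1.27  0.   -1.66] w 0.0468 F [ 0.2 -0.8  0.5]
[[ 0.01  -1.    -0.007]
 [-0.    -0.007  1.   ]
 [-1.    -0.01  -0.   ]]
```

```bash
python3 -m inch '[{"offset":[-0.06,-0.41,0.96],"delta_rot":[0,0,0]},{"offset":[-0.06,-0.41,0.96],"delta_rot":[0,0,0]},{"offset":[-0.06,-0.41,0.96],"delta_rot":[0,0,0]},{"offset":[-0.06,-0.41,0.96],"delta_rot":[0,0,0]},{"offset":[-0.06,-0.41,0.96],"delta_rot":[0,0,0]},{"offset":[-0.06,-0.41,0.96],"delta_rot":[0,0,0]},{"offset":[-0.06,-0.41,0.96],"delta_rot":[0,0,0]},{"offset":[-0.06,-0.41,0.96],"delta_rot":[0,0,0]}]'
python3 -m inch '[{"offset":[0,-0.41,0.96],"delta_rot":[0,0,0]},{"offset":[0,0,0],"delta_rot":[0,1,0]},{"offset":[0,0,0],"delta_rot":[0,1,0]},{"offset":[0,0,0],"delta_rot":[0,1,0]},{"offset":[0,0,0],"delta_rot":[0,1,0]},{"offset":[0,0,0],"delta_rot":[0,1,0]},{"offset":[0,0,0],"delta_rot":[0,1,0]},{"offset":[0,0,0],"delta_rot":[0,1,0]}]'
python3 -m inch '[{"offset":[0,0,0],"delta_rot":[0,0,0]},{"offset":[0,0,0],"delta_rot":[0,0,0]}]'
python3 -c "
from go import *
to(P7+.1*zt,M7)"
```

```text
clock: 25.67
eef_pos: [0.5838, 0.2261, 0.3114]
tcp_rot: [-1.659, 1.561, -0.085]
force: [0.6, 0.1, 0.1]
gripper_width: 0.0468
clock: 26.33
eef_pos: [0.594, 0.2492, 0.3122]
tcp_rot: [-3.122, 0.955, -1.551]
force: [1.0, 0.6, -0.8]
gripper_width: 0.0469
clock: 26.5
eef_pos: [0.5939, 0.25, 0.3095]
tcp_rot: [-3.129, 0.96, -1.556]
force: [-0.2, 0.1, -0.3]
gripper_width: 0.0471
offset units [2.35 0.12 0.53]
rot units [ 0.04  0.01 -0.03]
t 26.5 tcp [0.5939 0.25   0.3095] q [ 0.54  0.85  0.84  1.89 -0.52 -0.95] w 0.0471 F [-0.2  0.1 -0.3]
```

```bash
python3 -m inch '[{"offset":[0.2,0.12,0.5],"delta_rot":[0,0,0]},{"offset":[0.7,0,0],"delta_rot":[0,0,0]},{"offset":[0.8,0,0],"delta_rot":[0,0,0]},{"offset":[0.6,0,0],"delta_rot":[0,0,0]},{"offset":[0,0,0],"delta_rot":[0,0,0]},{"offset":[0,0,0],"delta_rot":[0,0,0]}]'
python3 wr.py w13;python3 -c "
from go import *
to(P7,M7)"
```

```text
clock: 27.0
eef_pos: [0.5915, 0.2253, 0.2595]
tcp_rot: [-3.12, 0.961, -1.552]
force: [0.2, 1.5, 0.2]
gripper_width: 0.0472
offset units [ 4.66 -0.05  0.24]
t 27.0 tcp [0.5915 0.2253 0.2595] q [ 0.51  0.79  0.58  1.69 -0.53 -0.97] w 0.0472 F [0.2 1.5 0.2]
rot units [17.7  -0.02 -0.04]
t 27.0 tcp [0.5915 0.2253 0.2595] q [ 0.51  0.79  0.58  1.69 -0.53 -0.97] w 0.0472 F [0.2 1.5 0.2]
offset units [4.17 0.01 0.18]
rot units [-0.03  0.03  0.01]
t 27.05 tcp [0.5918 0.2259 0.2599] q [ 0.51  0.79  0.59  1.69 -0.53 -0.97] w 0.0472 F [0.4 0.5 0.7]
```

View pics/w13.png

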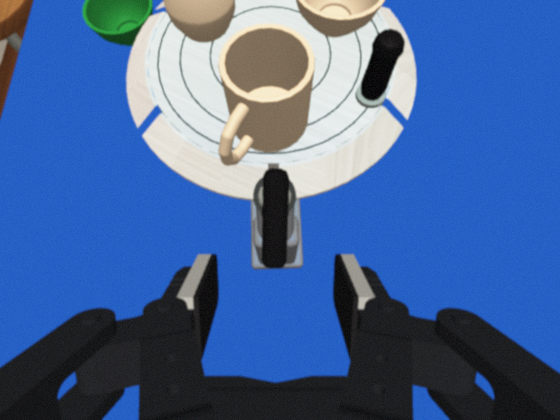

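The mug is at the plunger with its handle pointing to (240,140), and the bar at (275,215) is centred between the fingers. I move in to grasp.

```bash
python3 -m inch '[{"offset":[0.5,0,0.15],"delta_rot":[0,0,0]},{"offset":[0.8,0,0],"delta_rot":[0,0,0]},{"offset":[0.8,0,0],"delta_rot":[0,0,0]},{"offset":[0.8,0,0],"delta_rot":[0,0,0]},{"offset":[0.7,0,0],"delta_rot":[0,0,0]},{"offset":[0.5,0,0],"delta_rot":[0,0,0]},{"offset":[0,0,0],"delta_rot":[0,0,0]},{"offset":[0,0,0],"delta_rot":[0,0,0]}]'
python3 wr.py w14;python3 bar.py w14 230 320 200 380;python3 -c "
from go import *
to(P7,M7)"
```

```text
clock: 27.72
eef_pos: [0.5933, 0.1708, 0.1732]
tcp_rot: [-3.12, 0.96, -1.551]
force: [0.1, -0.1, 0.3]
gripper_width: 0.0468
offset units [ 0.58 -0.03  0.05]
t 27.7167 tcp [0.5933 0.1708 0.1732] q [ 0.44  0.75  0.28  1.38 -0.55 -1.05] w 0.0468 F [ 0.1 -0.1  0.3]
rot units [17.71 -0.02 -0.02]
t 27.7167 tcp [0.5933 0.1708 0.1732] q [ 0.44  0.75  0.28  1.38 -0.55 -1.05] w 0.0468 F [ 0.1 -0.1  0.3]
7655
[[-0.0745 -0.0154 -0.0332]
 [-0.0261 -0.0134 -0.0328]
 [-0.0242 -0.     -0.007 ]
 [ 0.0424  0.0131  0.0264]
 [ 0.0536  0.0147  0.0288]]
215 [-0.0219 -0.0004 -0.0317] 0.0257
230 [-0.0238  0.0006 -0.027 ] 0.0309
245 [-0.0241  0.0001 -0.0218] 0.0304
260 [-0.0241  0.0001 -0.0163] 0.0201
275 [-0.0242 -0.     -0.0108] 0.0265
290 [-0.0243 -0.     -0.0051] 0.015
305 [-0.0242  0.0002  0.0008] 0.0318
320 [-0.0244 -0.0004  0.0068] 0.0147
335 [-0.0246 -0.0005  0.0128] 0.0148
350 [-0.0246 -0.0005  0.0191] 0.0147
365 [-0.0247 -0.0007  0.0255] 0.012
offset units [ 0.08  0.03 -0.01]
rot units [-0.01  0.02  0.02]
t 27.7667 tcp [0.5935 0.1712 0.1736] q [ 0.44  0.75  0.28  1.38 -0.55 -1.05] w 0.047 F [ 0.4 -0.   0.7]
```

View pics/w14.png

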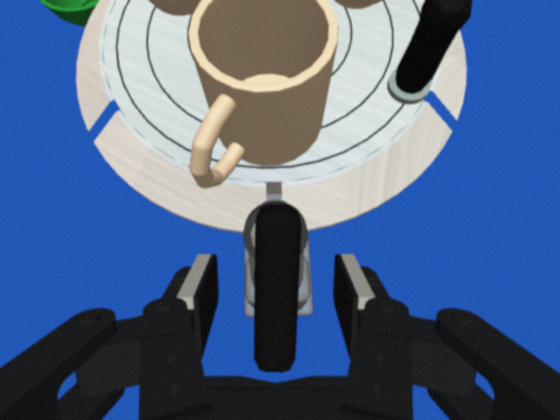

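```bash
python3 -m inch '[{"offset":[0.08,0,0],"delta_rot":[0,0,0]},{"offset":[0,0,0],"delta_rot":[0,0,0]},{"offset":[0,0,0],"delta_rot":[0,0,0]},{"offset":[0,0,0],"delta_rot":[0,0,0]},{"offset":[0,0,0],"delta_rot":[0,0,0]},{"offset":[0,0,0],"delta_rot":[0,0,0]}]' 0
python3 -c "
from go import *
s,p,M=cur();print((p-[.5933,.1636,.1632])@zt,s['force']@zt)"
python3 -m inch '[{"offset":[-0.12,0,0],"delta_rot":[0,0,0]},{"offset":[-0.12,0,0],"delta_rot":[0,0,0]},{"offset":[0,0,0],"delta_rot":[0,0,0]},{"offset":[0,0,0],"delta_rot":[0,0,0]}]'
python3 -c "
from go import *
s,p,M=cur();print((p-[.5933,.1636,.1632])@zt,s['force']@zt)"
```

```text
clock: 28.27
eef_pos: [0.5933, 0.1699, 0.1713]
tcp_rot: [-3.119, 0.96, -1.549]
force: [-0.4, 4.5, 5.4]
gripper_width: 0.015
0.010234328941169912 6.964915874640526
clock: 28.6
eef_pos: [0.593, 0.1721, 0.1744]
tcp_rot: [-3.123, 0.958, -1.554]
force: [4.7, -6.1, -9.1]
gripper_width: 0.015
0.01407341313517943 -10.983976492952067
```

```bash
python3 -m inch '[{"offset":[-0.03,0,0],"delta_rot":[0,0,0]},{"offset":[0,0,0],"delta_rot":[0.5,0,0]},{"offset":[0,0,0],"delta_rot":[1,0,0]},{"offset":[0,0,0],"delta_rot":[1,0,0]},{"offset":[0,0,0],"delta_rot":[1,0,0]},{"offset":[0,0,0],"delta_rot":[1,0,0]},{"offset":[0,0,0],"delta_rot":[1,0,0]},{"offset":[0,0,0],"delta_rot":[0,0,0]}]'
python3 wr.py w15;python3 -c "
from go import *
s,p,M=cur();print((p-[.5933,.1636,.1632])@zt,s['force']@zt,s['moment'].round(2))"
```

```text
clock: 29.27
eef_pos: [0.5931, 0.1723, 0.1749]
tcp_rot: [-2.637, 0.958, -1.554]
force: [5.5, -5.9, -8.5]
gripper_width: 0.015
offset units [ 0.67 -0.01  0.05]
t 29.2667 tcp [0.5931 0.1723 0.1749] q [ 0.44  0.75  0.29  1.39 -0.55 -0.56] w 0.015 F [ 5.5 -5.9 -8.5]
rot units [ 1.215e+01 -5.000e-02 -1.000e-02]
t 29.2667 tcp [0.5931 0.1723 0.1749] q [ 0.44  0.75  0.29  1.39 -0.55 -0.56] w 0.015 F [ 5.5 -5.9 -8.5]
0.014621319700300056 -11.076171092440386 [ 0.83 -1.07  0.79]
```

View pics/w15.png

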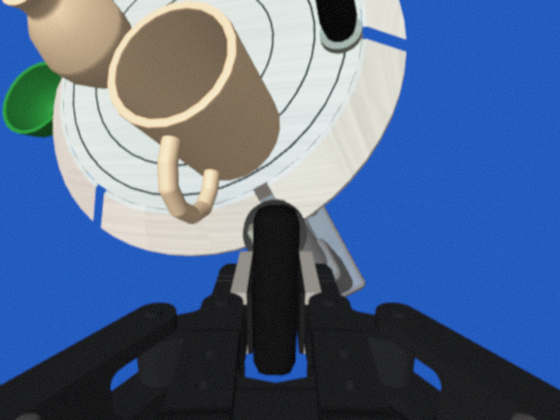

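```bash
python3 -m inch '[{"offset":[0,0,0],"delta_rot":[1,0,0]},{"offset":[0,0,0],"delta_rot":[1,0,0]},{"offset":[0,0,0],"delta_rot":[1,0,0]},{"offset":[0,0,0],"delta_rot":[1,0,0]},{"offset":[0,0,0],"delta_rot":[1,0,0]},{"offset":[0,0,0],"delta_rot":[1,0,0]},{"offset":[0,0,0],"delta_rot":[1,0,0]},{"offset":[0,0,0],"delta_rot":[1,0,0]}]'
python3 -m inch '[{"offset":[0,0,0],"delta_rot":[1,0,0]},{"offset":[0,0,0],"delta_rot":[1,0,0]},{"offset":[0,0,0],"delta_rot":[1,0,0]},{"offset":[0,0,0],"delta_rot":[1,0,0]},{"offset":[0,0,0],"delta_rot":[0.4,0,0]},{"offset":[0,0,0],"delta_rot":[0,0,0]},{"offset":[0,0,0],"delta_rot":[0,0,0]}]'
python3 wr.py w16;python3 -c "
from go import *
s,p,M=cur();print((p-[.5933,.1636,.1632])@zt,s['force']@zt,s['moment'].round(2))"
```

```text
clock: 29.98
eef_pos: [0.5933, 0.1722, 0.175]
tcp_rot: [-1.939, 0.958, -1.553]
force: [5.6, -6.8, -9.7]
gripper_width: 0.0147
clock: 30.57
eef_pos: [0.5934, 0.1721, 0.1751]
tcp_rot: [-1.559, 0.958, -1.553]
force: [4.9, -6.5, -8.8]
gripper_width: 0.0152
offset units [0.67 0.05 0.02]
t 30.5667 tcp [0.5934 0.1721 0.1751] q [ 0.44  0.75  0.29  1.39 -0.55  0.51] w 0.0152 F [ 4.9 -6.5 -8.8]
rot units [-0.19 -0.04  0.02]
t 30.5667 tcp [0.5934 0.1721 0.1751] q [ 0.44  0.75  0.29  1.39 -0.55  0.51] w 0.0152 F [ 4.9 -6.5 -8.8]
0.014627744179157973 -11.083543296783521 [ 0.51 -1.16  0.89]
```

View pics/w16.png

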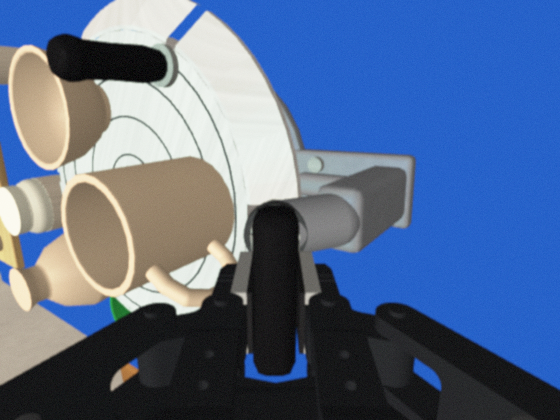

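The bar is level again. I let it in under control.

```bash
python3 -m inch '[{"offset":[0.12,0,0],"delta_rot":[0,0,0]},{"offset":[0.12,0,0],"delta_rot":[0,0,0]},{"offset":[0.1,0,0],"delta_rot":[0,0,0]},{"offset":[0,0,0],"delta_rot":[0,0,0]},{"offset":[0,0,0],"delta_rot":[0,0,0]}]'
python3 -c "
from go import *
s,p,M=cur();print((p-[.5933,.1636,.1632])@zt,s['force']@zt,s['moment'].round(2))"
python3 -m inch '[{"offset":[0.12,0,0],"delta_rot":[0,0,0]},{"offset":[0.1,0,0],"delta_rot":[0,0,0]},{"offset":[0,0,0],"delta_rot":[0,0,0]},{"offset":[0,0,0],"delta_rot":[0,0,0]}]'
python3 -c "
from go import *
s,p,M=cur();print((p-[.5933,.1636,.1632])@zt,s['force']@zt,s['moment'].round(2))"
```

```text
clock: 31.03
eef_pos: [0.5935, 0.1673, 0.1683]
tcp_rot: [-1.559, 0.958, -1.552]
force: [5.1, -6.0, -6.9]
gripper_width: 0.0152
0.006336878473579657 -9.168540367585233 [ 0.53 -1.13  0.79]
clock: 31.37
eef_pos: [0.5936, 0.1643, 0.164]
tcp_rot: [-1.559, 0.958, -1.552]
force: [4.5, -5.7, -5.3]
gripper_width: 0.0147
0.0010582950977915562 -7.632781854213011 [ 0.49 -1.09  0.76]
```

```bash
python3 -m inch '[{"offset":[0.06,0,0],"delta_rot":[0,0,0]},{"offset":[0.05,0,0],"delta_rot":[0,0,0]},{"offset":[0,0,0],"delta_rot":[0,0,0]}]'
python3 -c "
from go import *
s,p,M=cur();print((p-[.5933,.1636,.1632])@zt,s['force']@zt,s['moment'].round(2))"
python3 -m inch '[{"offset":[0,0,0],"delta_rot":[0,0,0]},{"offset":[0,0,0],"delta_rot":[0,0,0]},{"offset":[0,0,0],"delta_rot":[0,0,0]},{"offset":[0,0,0],"delta_rot":[0,0,0]}]' 0.45
python3 wr.py w17;python3 bar.py w17 240 315 200 380;python3 -c "
from go import *
s,p,M=cur();print((p-[.5933,.1636,.1632])@zt,s['force']@zt,s['moment'].round(2))"
```

```text
clock: 31.62
eef_pos: [0.5937, 0.1631, 0.1622]
tcp_rot: [-1.558, 0.959, -1.551]
force: [5.6, -4.7, -4.3]
gripper_width: 0.0146
-0.0011199233449655265 -6.25743493226137 [ 0.42 -1.1   0.76]
clock: 31.95
eef_pos: [0.5929, 0.1637, 0.1624]
tcp_rot: [-1.56, 0.96, -1.552]
force: [0.2, -0.8, -0.7]
gripper_width: 0.0383
offset units [0.06 0.03 0.05]
t 31.95 tcp [0.5929 0.1637 0.1624] q [ 0.43  0.75  0.25  1.35 -0.55  0.5 ] w 0.0383 F [ 0.2 -0.8 -0.7]
rot units [-0.18 -0.04  0.01]
t 31.95 tcp [0.5929 0.1637 0.1624] q [ 0.43  0.75  0.25  1.35 -0.55  0.5 ] w 0.0383 F [ 0.2 -0.8 -0.7]
7090
[[-0.0743 -0.0137 -0.0315]
 [-0.0271 -0.0086 -0.031 ]
 [-0.0254 -0.0011 -0.006 ]
 [-0.0159  0.0063  0.0277]
 [ 0.0294  0.0072  0.0297]]
215 [-0.0214 -0.0009 -0.0307] 0.0138
230 [-0.0251 -0.0002 -0.0266] 0.0275
245 [-0.0253 -0.0009 -0.0214] 0.0228
260 [-0.0256 -0.0009 -0.0161] 0.015
275 [-0.0255 -0.0011 -0.0105] 0.0147
290 [-0.0258 -0.0011 -0.005 ] 0.0148
305 [-0.0256 -0.0012  0.0009] 0.0147
320 [-0.0257 -0.0014  0.0068] 0.0144
335 [-0.0253 -0.0014  0.0131] 0.0147
350 [-0.0259 -0.0016  0.019 ] 0.0144
365 [-0.0257 -0.0018  0.0255] 0.0134
-0.0005220406623907642 -0.10839555105426275 [ 0.61 -0.01 -0.02]
```

View pics/w17.png

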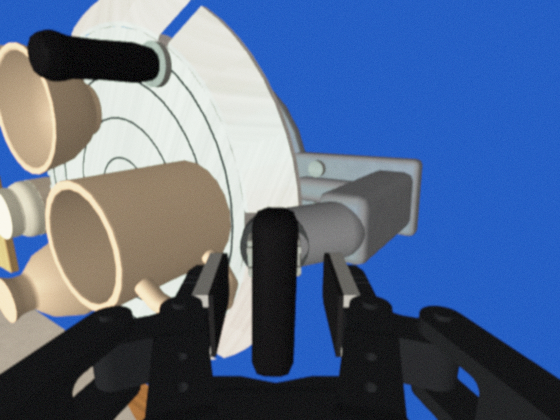

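The bar's face is back at its original axial position, 0.244 against 0.244–0.246 before the pull. I retreat clear and run the final checks.

```bash
python3 -m inch '[{"offset":[-0.3,0,0],"delta_rot":[0,0,0]},{"offset":[-0.7,0,0],"delta_rot":[0,0,0]},{"offset":[-1,0,0],"delta_rot":[0,0,0]},{"offset":[-1,0,0],"delta_rot":[0,0,0]},{"offset":[-0.9,0,0],"delta_rot":[0,0,0]},{"offset":[-0.4,0,0],"delta_rot":[0,0,0]},{"offset":[0,0,0],"delta_rot":[0,0,0]},{"offset":[0,0,0],"delta_rot":[0,0,0]}]'
python3 wr.py w18
python3 - <<'E'
from go import *
s,P,p0,M0=pickle.load(open('w18.pkl','rb'))
s1,P1,p1,M1=pickle.load(open('w1.pkl','rb'))
for S,Q in((s,P),(s1,P1)):
    v,u=np.mgrid[:420,:560]
    k=(S['color'].max(-1)<70)&(u>240)&(u<315)&(v>130)&(v<270)&np.isfinite(Q[...,2])
    q=(Q[k]-BAR)@RT; q=q[(abs(q[:,0]+.009)<.005)];uu,_,V=np.linalg.svd(q-q.mean(0),full_matrices=False)
    print('rel bar',len(q),np.median(q,0).round(4),'dir',(V[0]*np.sign(V[0][2])).round(3))
E
python3 top.py t10;python3 notch2.py t10; python3 sc.py s10
```

```text
clock: 32.67
eef_pos: [0.592, 0.2258, 0.2505]
tcp_rot: [-1.558, 0.96, -1.55]
force: [-0.3, 0.2, -1.3]
gripper_width: 0.0388
offset units [4.37 0.02 0.03]
t 32.6667 tcp [0.592  0.2258 0.2505] q [ 0.51  0.79  0.57  1.66 -0.53  0.59] w 0.0388 F [-0.3  0.2 -1.3]
rot units [-0.18 -0.02  0.  ]
t 32.6667 tcp [0.592  0.2258 0.2505] q [ 0.51  0.79  0.57  1.66 -0.53  0.59] w 0.0388 F [-0.3  0.2 -1.3]
rel bar 2200 [-0.0084 -0.0018 -0.0042] dir [-0.013 -0.033  0.999]
rel bar 2299 [-0.0084 -0.002  -0.0039] dir [-0.012 -0.041  0.999]
t10 [(np.float64(31.56), 717), (None, 0), (np.float64(31.46), 715), (np.float64(31.76), 742), (np.float64(31.89), 692), (np.float64(31.77), 686)]
```

View pics/w18.png

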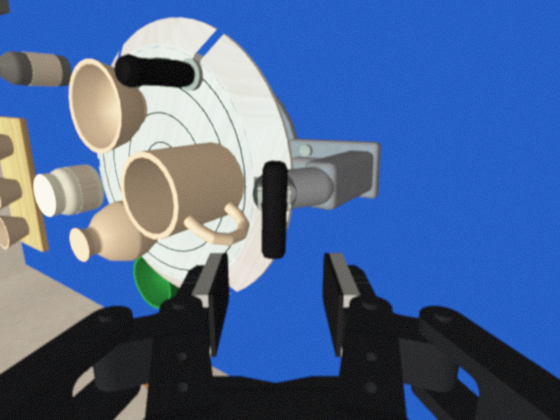

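View pics/s10.png

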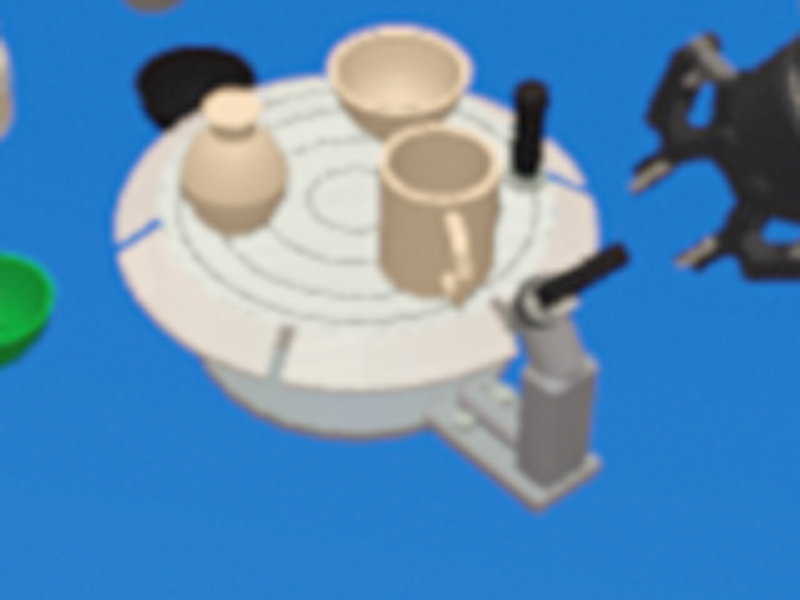

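View pics/t10.png

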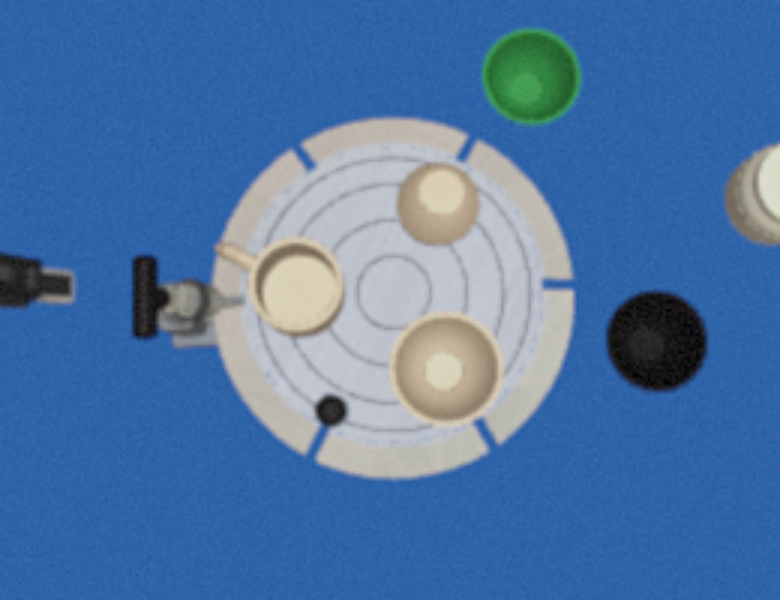

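```bash
python3 - <<'E'
from go import *
s=pickle.load(open('t10.pkl','rb'));p=cloud(s);s0=pickle.load(open('top0.pkl','rb'));p0=cloud(s0)
def seat(a): return C+.075*np.array([np.cos(np.radians(a)),np.sin(np.radians(a))])
def blob(p,c,zmin,zmax,rad):
    m=(np.linalg.norm(p[...,:2]-c,axis=-1)<rad)&(p[...,2]>zmin)&(p[...,2]<zmax);q=p[m][:,:2];h=cv2.minEnclosingCircle(q.astype(np.float32));return h[0],h[1]
for n,a,z,r in(('mug',91.4,(.178,.2),.045),('vase',91.4-120,(.178,.2),.04),('bowl',91.4+120,(.145,.17),.055)):
    c=seat(a);h=blob(p,c,*z,r);print(n,c.round(4),np.round(h[0],4),round(h[1],4),'err',np.linalg.norm(h[0]-c).round(4))
for n,(u,v) in dict(bottle=(446,272),tub=(415,192),terra=(112,255)).items(): print(n,p0[v,u].round(3),p[v,u].round(3), np.abs(s['color'][v-25:v+25,u-30:u+30].astype(int)-s0['color'][v-25:v+25,u-30:u+30]).mean().round(2))
E
python3 -c "
from rig import sign_off,state
print(state()['clock'],sign_off())"
```

```text
mug [0.5967 0.0583] [0.6    0.0616] 0.0392 err 0.0047
vase [ 0.6643 -0.0526] [ 0.6653 -0.0534] 0.0173 err 0.0013
bowl [ 0.5345 -0.0558] [ 0.5335 -0.055 ] 0.0445 err 0.0013
bottle [ 0.48  -0.405  0.132] [ 0.48  -0.403  0.137] 3.15
tub [ 0.683 -0.363  0.084] [ 0.683 -0.363  0.083] 2.88
terra [0.546 0.434 0.006] [0.546 0.434 0.007] 14.04
the job is handed in; nothing more can be done
32.8167 None
```

The mug now stands at the plunger and the wheel is locked again; I handed the job in at 32.8 s of the 72 s allowed. I got no verdict back, so the results below are my own camera checks.

**What I did:** I pulled the plunger out about 16 mm, twisted it a quarter turn and let go, and it stayed parked. I then turned the wheel 120° clockwise by the crank. The mug's handle passed close to the bushing without touching it in any picture. Last, I pulled and twisted the plunger back, eased it home and moved the arm clear.

**Last checks:**
- **Plunger:** the bar's axial position matches the starting picture to within about 1 mm, and its twist to about 0.5°.
- **Wheel:** the notches are within about 0.1° of where they started.
- **Pots:** all three are upright. The mug is about 5 mm from its place, though its handle is partly included in that measurement. The vase and bowl are about 1 mm from theirs.
- **Bench items:** the bottle, tub and terracotta bowl measure within a few mm of their starting positions at the points I checked.

**One disagreement:** the top image around the terracotta bowl differs more from the start (mean 14 grey levels, against about 3 for the others). Its measured position is unchanged. The gripper was probably in that part of the view, but I did not confirm it.

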